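Seat the conical sample tubes in their slanted settling cups

ROBOT

A 6-joint arm with a two-finger parallel gripper is mounted at the origin on the work surface. World frame = base frame: x ahead of the robot, y to its left, z up, the work surface at z = 0. Lengths are in m, angles in degrees, forces in N, time in s.
With the tool pointing down it reaches from about 0.3 to 0.75 m from the base axis. Payload 8.5 kg.
Tool frame: the origin (TCP) lies on the centre line of the jaws, within the pads' length; the fingertips stand 22 mm ahead of it and the grasp point (between the pads) lies 3 mm ahead of it (env.tip_reach is the distance from the TCP to the fingertips, in m); y points along the fingers, z is the direction in which the jaws open and shut, and the axes are right-handed (so a half turn about y gives the same grasp; the last joint's range is limited). The gripper opens to 85 mm and grips with 20 to 120 N. Pads are 22 mm wide; open, the fingers measure 114 mm over their backs; the gripper's body (76 mm by 85 mm) begins 54 mm behind the grasp point. The pads swing forward as they close: fully open they stand 13 mm farther back than shut.
Start: joints at [51.721, 21.807, 74.336, -0, 83.858, -12.336], TCP at [0.241, 0.495, 0.253] pointing down, gripper open.
Joint ranges: [-178.18, 178.18], [-50.72, 133.34], [12.68, 142.11], [-81.47, 261.47], [9.98, 163.14], [-165.26, 165.26]. Speed limits (degrees/s): [136.94, 136.94, 180, 180, 180, 180].

INTERFACE

Orientations are given as a 3x3 rotation matrix whose columns are the frame's x, y, z axes.
In Python, from rig import env, get_image gives the robot as it stands. The module is installed in compiled form; this text tells all that it offers.
- The arm moves only by the tool carry_out, never from a script. Its argument "targets" is a list that holds one entry, the list of rows, each a list of 7 numbers: the closure, from 0 (fully open) to 1 (shut), then the shift along the world's x, y, z in mm, then the turn, a rotation vector about the world's x, y, z in degrees. In form: [[[claw, dx, dy, dz, ax, ay, az], ...]]. A call has 1 to 20 rows; each row is the pose to reach, as a shift and turn from the pose commanded when the call began; what a row does not reach only later rows make up. A row lasts 1/12 s, in which the tool goes at most 41.7 mm and 7.16 degrees, less where a joint would pass 70% of its speed; a pose out of reach is approached as far as the arm can. A call with a gripper value outside its range is refused whole. The fingers move at their own pace and stop on an object; "squeeze" is the grip in N (left out, the last holds). Time passes only in rows, so rows that repeat a pose let the fingers close. It gives the time, the measured TCP pose, the force and the opening at its end, in the units of the state.
- env.observe(): the state, without advancing time (a new reading comes with each control period).
- get_image(name): name is "scene" or "side" or "wrist"; returns a dict with "img" (400x640x3 uint8, red, green, blue), "fx", "fy", "cx", "cy" (pixels), "rvec" (rotation vector, rad) and "tvec" (3), from world to camera coordinates, as OpenCV has them. Camera axes: x right, y down, z forward; pixel columns grow to the right and rows downward; lengths in m; the calibration is good to about 2 mm. The wrist camera is an equidistant fisheye: a pixel r from the principal point sees the ray r / f radians off the axis. A picture is of the moment at which its call begins. There is no depth.
- env.close_job(): hands the job in, once; it reports no verdict.
The state is a dict: "time_s": time; "q": joint angles; "qvel": joint speeds; "joint_efforts": joint torques, N m; "position": TCP position; "tool_rot": TCP orientation; "ft_force": force on the tool from outside, world axes, zero at the start; "wrist_torque": the same for the moment, N m; "grip_width": finger opening in m.
Only numpy, scipy, OpenCV 4.12 (cv2) and the standard library are available. Lean on these libraries where they do the work, as an engineer would, in place of code of your own. Each camera call takes 0.05 s, during which the arm holds its last target.

TASK

Put the two cone-ended sample tubes, the wide one first and then the slim one, into their matching slanted metal cups so that the sediment can settle before microscopy. Lower each tube fully home without letting go, then check that it rocks free: ease it up by less than a centimetre, rock it about 8 degrees to one side with its cone still in the cup, set it fully home again and let go before you turn to the next. Leave everything else on the bench where it stands.

Things in the scene. Friction and masses are not known exactly. Their poses are not given: they have to be found in the camera images.
- wide_tube: The wide sample tube: closed white plastic tube with a flat grey cap of the same diameter, 110 mm long, 50 mm thick; its lower 36.5 mm is a cone of half angle 25 degrees ending in a flat tip 16 mm across. About 160 g, centre of mass 39 mm above the tip. Origin: centre of the tip; z runs up the axis to the cap (round: x and y mean nothing). It starts upright in its holder.
- wide_cup: Slanted metal cup matching the wide tube: conical well, half angle 25 degrees, 44 mm wide inside the rim, wall 6 mm. Origin: where the tube's tip rests when fully home, on the axis, 52 mm above the table. z: up the axis out of the mouth, 28 degrees from vertical; rim 30 mm along it. Home: both origins coincide, z axes parallel. The cone wedges lightly; a gentle axial pull frees it.
- wide_stand: Fixed aluminium stand of the wide cup: base plate 110 x 90 x 8 mm, centred 12 mm to the -x side of the origin, with a short block under the cup. Origin: on the table under the cup's origin. The cup leans to the stand's -x, roughly towards the robot. The two stands may have changed places.
- wide_holder: Fixed upright holder in which the wide tube starts: white disc 76 mm across, 10 mm thick, with a short conical well on top, rim 38 mm above the table. Origin: on the table under its centre; the tube's tip rests 20 mm above it. The two holders may have changed places.
- slim_tube: The slim sample tube: closed white plastic tube with a flat grey cap of the same diameter, 112 mm long, 34 mm thick; its lower 33.9 mm is a cone of half angle 18 degrees ending in a flat tip 12 mm across. About 90 g, centre of mass 39 mm above the tip. Origin: centre of the tip; z runs up the axis to the cap (round: x and y mean nothing). It starts upright in its holder.
- slim_cup: Slanted metal cup matching the slim tube: conical well, half angle 18 degrees, 31.5 mm wide inside the rim, wall 6 mm. Origin: where the tube's tip rests when fully home, on the axis, 52 mm above the table. z: up the axis out of the mouth, 35 degrees from vertical; rim 30 mm along it. Home: both origins coincide, z axes parallel. The cone wedges lightly; a gentle axial pull frees it.
- slim_stand: Fixed aluminium stand of the slim cup: base plate 110 x 90 x 8 mm, centred 12 mm to the -x side of the origin, with a short block under the cup. Origin: on the table under the cup's origin. The cup leans to the stand's -x, roughly towards the robot. The two stands may have changed places.
- slim_holder: Fixed upright holder in which the slim tube starts: white disc 76 mm across, 10 mm thick, with a short conical well on top, rim 38 mm above the table. Origin: on the table under its centre; the tube's tip rests 20 mm above it. The two holders may have changed places.
- w_bottle: Bystander: a capped brown reagent bottle, 56 mm in diameter, 130 mm tall, origin at the centre of its underside; it stands 82 mm from the axis of the wide tube's holder, on any side.
- s_bottle: Bystander: a capped white bottle, 56 mm in diameter, 130 mm tall, origin at the centre of its underside; it stands 82 mm from the axis of the slim tube's holder, on any side.
- beaker: Bystander: open glass beaker, 70 mm in diameter, 85 mm tall, origin at the centre of its underside.
- dishes: Bystander: stack of three round dishes, 90 mm in diameter, 43 mm tall, origin at the centre of its underside.
- jar: Bystander: specimen jar, 60 mm in diameter, 70 mm tall, origin at the centre of its underside.
- slide_box: Bystander: grey slide box 100 x 85 x 34 mm, origin at the centre of its underside.
- wash_bottle: Bystander: white wash bottle, 60 mm in diameter, 170 mm tall with its bent grey spout, origin at the centre of its underside.
- timer: Bystander, fixed to the bench: black timer block 45 x 55 x 56 mm, origin at the centre of its underside.
Things that resemble listed ones, but are neither listed nor needed, are in the scene too. Leave any brown or purple look-alike of the slim_stand alone. What is shaped like the slim_tube but pink or purple is not meant.

How it is judged:
By the outcome, as a careful person would: the job done as asked, in the order asked, and still so for the second after the job is handed in, with the robot touching nothing.
It also fails if it takes over 72 s, if anything falls off the work surface, if the arm or the gripper's body presses on something with over 40 N, if the wrist force passes 120 N, or if a joint passes its speed limit or range.

## Working session

There is one attempt and no reset: what is moved stays moved. The work goes in short steps, Python scripts to look and compute and a tool call to move; the robot and the scene stay as the last step left them, time stands still between calls to the robot, and variables do not carry over. Pictures are saved under pics/ and viewed, and the job is handed in when it is done.

Besides the shell and the picture viewer there is one more tool, called after "Emit:" by a JSON object that holds its "op" and its "data", one argument or row to a line. carry_out: Moves the arm, as the interface text tells. Its arguments: {"type":"object","properties":{"targets":{"type":"array"},"squeeze":{"type":"number"}},"required":["targets"]}

```bash
ls; mkdir -p pics; cat > h.py <<'E'
import numpy as np, cv2
from rig import env, get_image
E
python3 - <<'E'
from h import *
o=env.observe()
print({k:np.round(v,3).tolist() for k,v in o.items()}, env.tip_reach)
for n in ["scene","side","wrist"]:
    d=get_image(n); np.savez(f"{n}0.npz",**d); cv2.imwrite(f"pics/{n}0.png",d["img"][:,:,::-1])
    R=cv2.Rodrigues(np.array(d["rvec"],float))[0]; print(n,d["fx"],d["cx"],d["cy"],"campos",-R.T@np.array(d["tvec"]).ravel())
E
```

```text
pics
{'time_s': 0.0, 'q': [51.72, 21.84, 74.388, 0.0, 83.86, -12.335], 'qvel': [0.051, -0.102, -0.0, -0.101, 0.086, 0.014], 'joint_efforts': [-0.001, -44.844, -23.128, -0.0, 0.005, -0.0], 'position': [0.24, 0.494, 0.253], 'tool_rot': [[0.899, -0.001, 0.438], [-0.438, -0.001, 0.899], [-0.0, -1.0, -0.001]], 'ft_force': [0.022, -0.841, 0.08], 'wrist_torque': [-0.012, -0.002, 0.04], 'grip_width': 0.086} 0.022
scene 435.2782337654991 315.38066125953725 201.66819037425185 campos [ 1.33432644 -0.18466455  1.10554126]
side 482.3509726280944 325.4320654383745 198.4586547183359 campos [-0.16522932 -0.71669082  1.01383389]
wrist 309.70691628693146 321.31165620235896 197.55893090980746 campos [0.1768059  0.52539428 0.37402451]
```

View pics/scene0.png

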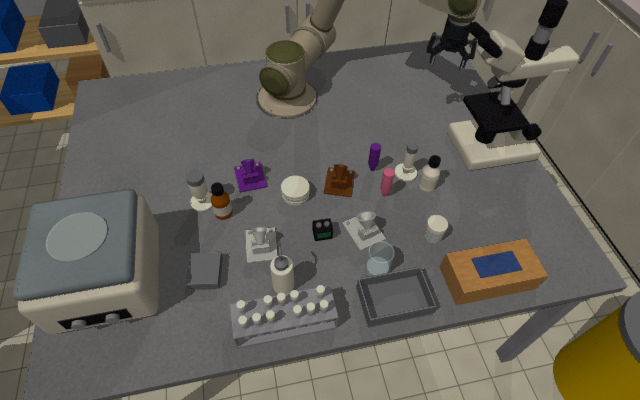

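View pics/side0.png

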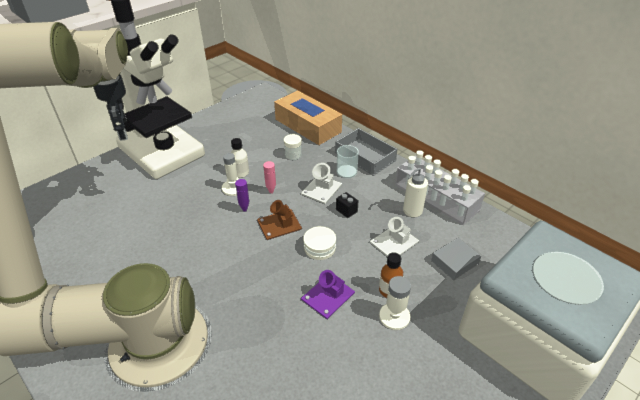

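View pics/wrist0.png

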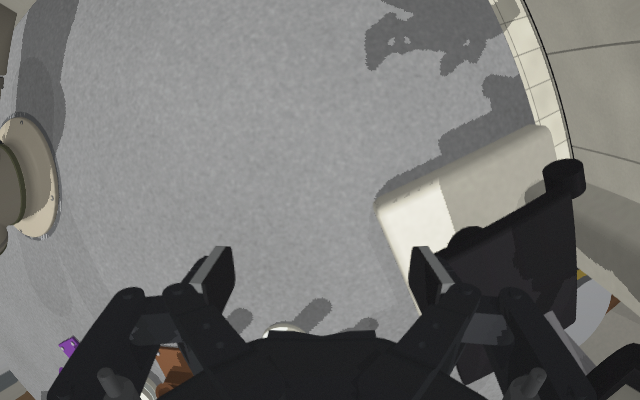

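The wide tube is at scene (198,187) beside the brown bottle. The slim tube is at (409,160) beside the white bottle. The grey stands are near (262,243) and (364,230). I'll zoom in on these.

```bash
python3 - <<'E'
from h import *
s=cv2.imread("pics/scene0.png"); d=cv2.imread("pics/side0.png")
def crop(im,x,y,w,h,k): 
    return cv2.resize(im[y:y+h,x:x+w],None,fx=k,fy=k,interpolation=cv2.INTER_CUBIC)
a=crop(s,225,200,190,75,4); b=crop(d,290,150,150,110,5)
cv2.imwrite("pics/z1.png",a);cv2.imwrite("pics/z2.png",b)
c=np.hstack([crop(s,175,160,70,70,5),crop(s,385,135,70,70,5)]);cv2.imwrite("pics/z3.png",c)
c=np.hstack([crop(d,360,245,70,90,5),crop(d,210,130,70,90,5)]);cv2.imwrite("pics/z4.png",c)
E
```

```text
(no output)
```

View pics/z1.png

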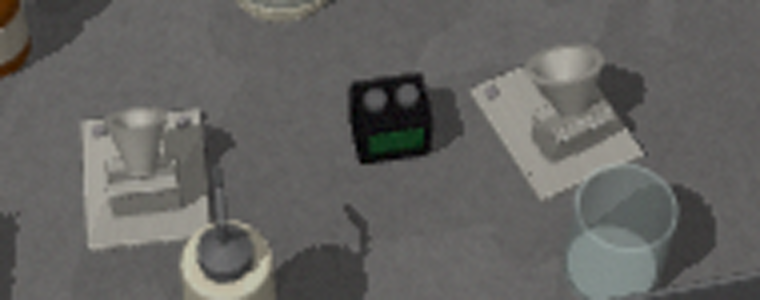

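View pics/z2.png

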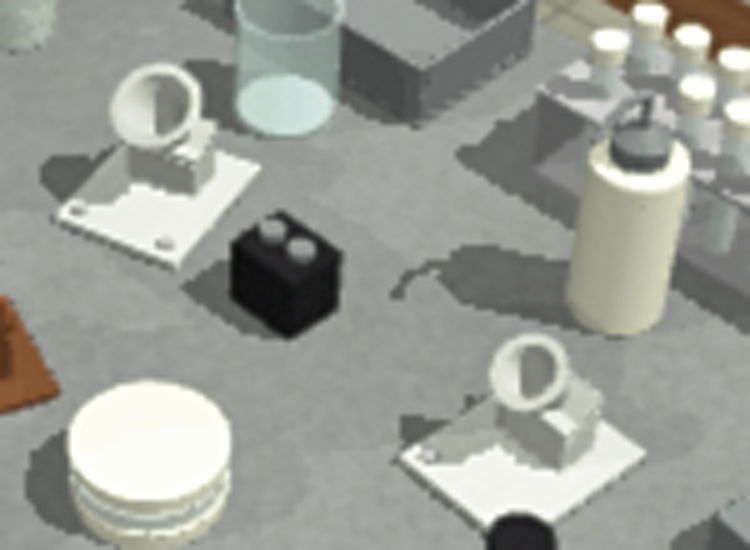

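View pics/z3.png

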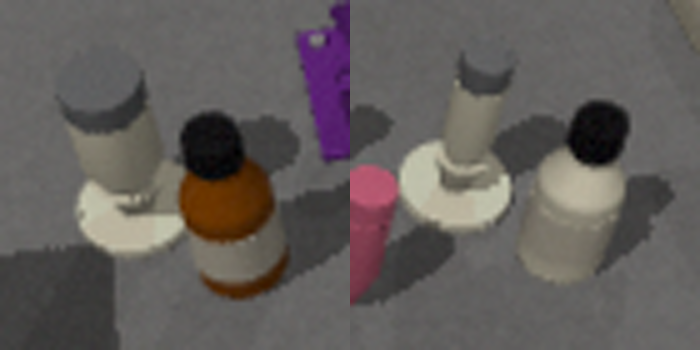

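View pics/z4.png

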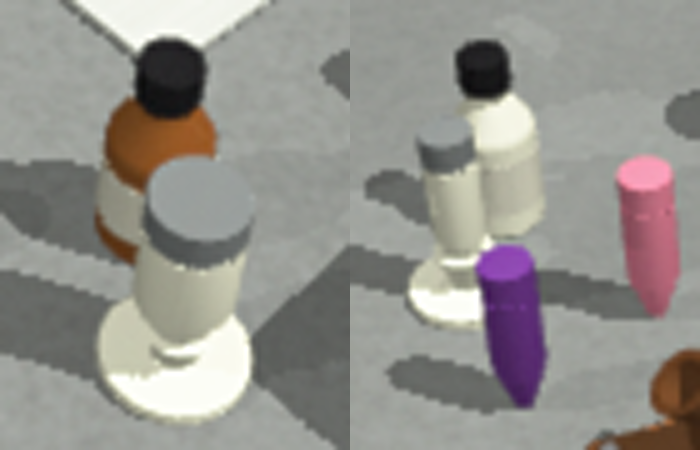

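```bash
cat >> h.py <<'E'
def load(f): 
    d=dict(np.load(f)); return d
class Cam:
    def __init__(s,d,fish=False):
        s.R=cv2.Rodrigues(np.array(d["rvec"],float))[0]; s.t=np.array(d["tvec"],float).ravel()
        s.f=np.array([d["fx"],d["fy"]],float); s.c=np.array([d["cx"],d["cy"]],float); s.fish=fish; s.img=d["img"]; s.pos=-s.R.T@s.t
    def proj(s,P):
        P=np.atleast_2d(P)@s.R.T+s.t
        if s.fish:
            r=np.hypot(P[:,0],P[:,1]); th=np.arctan2(r,P[:,2]); return P[:,:2]/r[:,None]*th[:,None]*s.f+s.c
        return P[:,:2]/P[:,2:]*s.f+s.c
    def ray(s,px):
        u=(np.atleast_2d(px)-s.c)/s.f
        if s.fish:
            r=np.hypot(u[:,0],u[:,1])+1e-12; v=np.c_[u/r[:,None]*np.sin(r)[:,None],np.cos(r)]
        else: v=np.c_[u,np.ones(len(u))]
        v=v@s.R; return v/np.linalg.norm(v,axis=1)[:,None]
    def plane(s,px,z):
        v=s.ray(px); return s.pos+v*((z-s.pos[2])/v[:,2])[:,None]
def tri(cams,pxs):
    A=np.zeros((3,3));b=np.zeros(3)
    for c,p in zip(cams,pxs):
        v=c.ray(p)[0]; M=np.eye(3)-np.outer(v,v); A+=M;b+=M@c.pos
    return np.linalg.solve(A,b)
E
python3 - <<'E'
from h import *
sc=Cam(load("scene0.npz")); sd=Cam(load("side0.npz"))
# rough
for n,a,b,z in [("widecap",(195,176.5),(399.5,287),.13),("slimcap",(412.5,147),(229.5,158.5),.132),("widerim",(366,215),(321,171),.0785),("slimrim",(259.5,229.5),(395.5,224),.0766)]:
    print(n,sc.plane(a,z).round(4),sd.plane(b,z).round(4),tri([sc,sd],[a,b]).round(4))
# color samples
for p in [(195,176),(412,147),(200,205)]: print(sc.img[p[1],p[0]])
for p in [(399,286),(229,158),(313,190)]: print(sd.img[p[1],p[0]])
E
```

```text
widecap [[ 0.4536 -0.3462  0.13  ]] [[ 0.4384 -0.357   0.13  ]] [ 0.4451 -0.3502  0.1193]
slimcap [[0.468  0.3199 0.132 ]] [[0.451  0.3022 0.132 ]] [0.4603 0.3222 0.1196]
widerim [[0.6533 0.1221 0.0785]] [[0.6515 0.1143 0.0785]] [0.6537 0.1199 0.0763]
slimrim [[ 0.6399 -0.1862  0.0766]] [[ 0.6361 -0.1929  0.0766]] [ 0.6388 -0.1884  0.0731]
[92 93 94]
[95 97 98]
[187 180 159]
[154 159 155]
[153 158 155]
[235 237 229]
```

```bash
python3 - <<'E'
from h import *
w=Cam(load("wrist0.npz"),True); o=env.observe(); T=np.array(o["tool_rot"])
print("cam axes in tool",(T.T@w.R.T).round(3), "pos in tool",(T.T@(w.pos-o["position"])).round(4))
# masks
sc=Cam(load("scene0.npz")); sd=Cam(load("side0.npz"))
for n,p,z in [("beaker",(379,268),0),("timer",(322,230),.056),("dishes",(295,190),.043),("wash",(282,268),.12),("jar",(437,228),.05),("brownbot",(217.5,189),.13),("whitebot",(434,162),.13),("pink",(388,175),.1),("purp",(375,150),.1),("centrif",(155,310),0),("slidebox",(205,270),.03),("box",(445,260),.08),("microsc",(455,155),0)]:
    print(n,sc.plane(p,z).round(3))
E
```

```text
cam axes in tool [[-0.     0.961  0.277]
 [ 0.001 -0.277  0.961]
 [ 1.     0.    -0.001]] pos in tool [-7.090e-02 -1.211e-01 -1.000e-04]
beaker [[0.788 0.131 0.   ]]
timer [[ 0.664 -0.01   0.056]]
dishes [[ 0.493 -0.058  0.043]]
wash [[ 0.797 -0.146  0.12 ]]
jar [[0.721 0.321 0.05 ]]
brownbot [[ 0.514 -0.285  0.13 ]]
whitebot [[0.539 0.364 0.13 ]]
pink [[0.537 0.223 0.1  ]]
purp [[0.428 0.214 0.1  ]]
centrif [[ 0.788 -0.493  0.   ]]
slidebox [[ 0.711 -0.351  0.03 ]]
box [[0.84  0.289 0.08 ]]
microsc [[0.417 0.521 0.   ]]
```

Emit:
{"op": "carry_out", "data": {
  "targets": [
    [[0,20,-40,20,0,0,5],[0,45,-80,40,0,0,10],[0,75,-115,50,0,0,15],[0,110,-140,50,0,0,20],[0,150,-155,50,0,0,25],[0,185,-160,50,0,0,26],[0,220,-160,50,0,0,26],[0,240,-160,50,0,0,26],[0,240,-160,50,0,0,26],[0,240,-160,50,0,0,26]]
  ]
}}

```text
time_s: 0.98
position: [0.4816, 0.3341, 0.3022]
tool_rot: [[1.0, -0.002, 0.001], [-0.001, -0.001, 1.0], [-0.002, -1.0, -0.001]]
ft_force: [-0.7, -0.4, -0.2]
grip_width: 0.0852
```

```bash
cat > look.py <<'E'
import sys
from h import *
n=sys.argv[1]; o=env.observe(); print(o["time_s"],np.round(o["position"],4),np.round(o["tool_rot"],3).tolist(),np.round(o["q"],1))
d=get_image("wrist"); np.savez(f"w_{n}.npz",**d); cv2.imwrite(f"pics/w_{n}.png",d["img"][:,:,::-1])
E
python3 look.py 1
```

```text
0.9833 [0.4816 0.3341 0.3022] [[1.0, -0.002, 0.001], [-0.001, -0.001, 1.0], [-0.002, -1.0, -0.001]] [ 23.2  24.   62.8   0.   93.3 -66.8]
```

View pics/w_1.png

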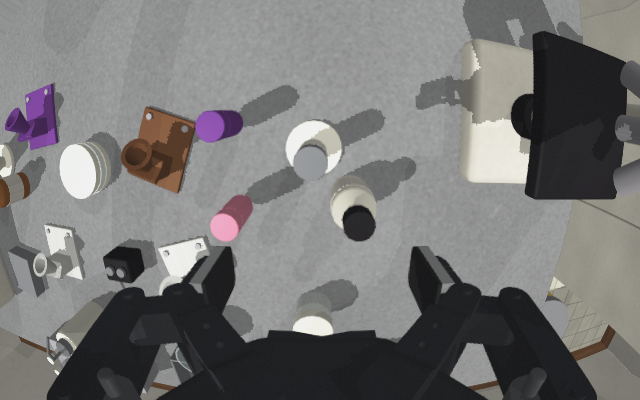

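Emit:
{"op": "carry_out", "data": {
  "targets": [
    [[0,30,-35,-5,0,0,0],[0,55,-68,-15,0,0,0],[0,80,-100,-20,0,0,0],[0,105,-130,-30,0,0,0],[0,130,-160,-35,0,0,0],[0,155,-190,-40,0,0,0],[0,175,-212,-40,0,0,0],[0,175,-215,-40,0,0,0],[0,175,-215,-40,0,0,0],[0,175,-215,-40,0,0,0]]
  ]
}}

```text
time_s: 1.87
position: [0.6546, 0.1207, 0.2639]
tool_rot: [[1.0, 0.0, -0.002], [0.002, 0.0, 1.0], [0.0, -1.0, 0.0]]
ft_force: [1.1, 0.1, -0.7]
grip_width: 0.0853
```

```bash
python3 look.py 2
```

```text
1.8667 [0.6546 0.1207 0.2639] [[1.0, 0.0, -0.002], [0.002, 0.0, 1.0], [0.0, -1.0, 0.0]] [  0.3  33.7  52.2   0.   94.1 -89.8]
```

View pics/w_2.png

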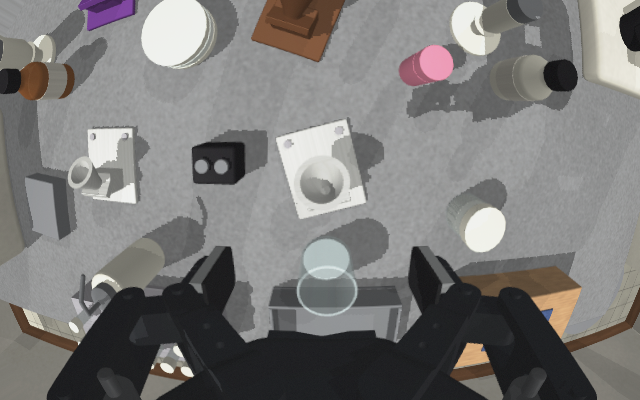

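Emit:
{"op": "carry_out", "data": {
  "targets": [
    [[0,0,-40,0,0,0,0],[0,0,-80,0,0,0,0],[0,0,-120,0,0,0,0],[0,0,-160,0,0,0,0],[0,0,-200,0,0,0,0],[0,0,-240,0,0,0,0],[0,0,-280,0,0,0,0],[0,0,-310,0,0,0,0],[0,0,-310,0,0,0,0],[0,0,-310,0,0,0,0]]
  ]
}}

```text
time_s: 2.75
position: [0.6553, -0.1901, 0.2636]
tool_rot: [[1.0, 0.0, -0.0], [0.0, 0.0, 1.0], [0.0, -1.0, 0.0]]
ft_force: [-0.2, 0.1, -0.0]
grip_width: 0.0854
```

```bash
python3 look.py 3
```

```text
2.75 [ 0.6553 -0.1901  0.2636] [[1.0, 0.0, -0.0], [0.0, 0.0, 1.0], [0.0, -1.0, 0.0]] [ -26.1   35.6   48.7    0.    95.7 -116.1]
```

View pics/w_3.png

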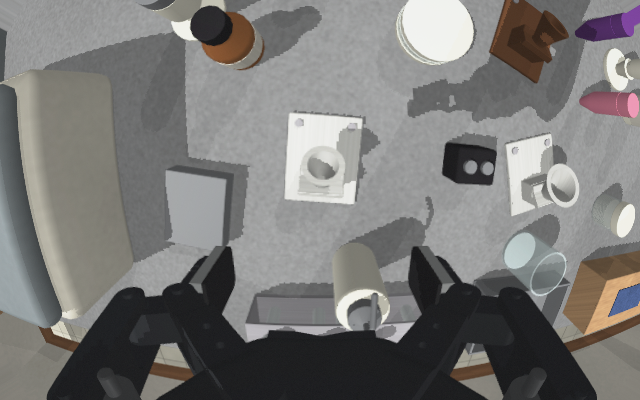

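Emit:
{"op": "carry_out", "data": {
  "targets": [
    [[0,-25,-20,10,0,0,0],[0,-55,-42,20,0,0,0],[0,-85,-65,30,0,0,0],[0,-115,-88,40,0,0,0],[0,-145,-110,40,0,0,0],[0,-170,-135,40,0,0,0],[0,-175,-150,40,0,0,0],[0,-175,-150,40,0,0,0],[0,-175,-150,40,0,0,0]]
  ]
}}

```text
time_s: 3.55
position: [0.4813, -0.3393, 0.3035]
tool_rot: [[1.0, 0.001, -0.002], [0.002, 0.0, 1.0], [0.001, -1.0, 0.0]]
ft_force: [0.2, 1.0, -0.6]
grip_width: 0.0853
```

```bash
python3 look.py 4
```

```text
3.55 [ 0.4813 -0.3393  0.3035] [[1.0, 0.001, -0.002], [0.002, 0.0, 1.0], [0.001, -1.0, 0.0]] [ -46.7   24.2   62.2    0.    93.6 -136.8]
```

View pics/w_4.png

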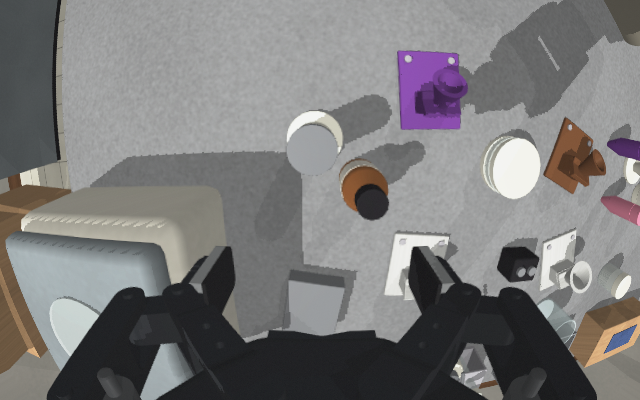

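```bash
python3 - <<'E'
from h import *
def crop(n,x,y,w,h,k):
    im=np.load(n)["img"][:,:,::-1]; return cv2.resize(im[y:y+h,x:x+w],None,fx=k,fy=k,interpolation=cv2.INTER_NEAREST)
a=np.hstack([crop("w_4.npz",275,100,80,80,5),crop("w_1.npz",275,110,80,80,5)]);cv2.imwrite("pics/c1.png",a)
a=np.hstack([crop("w_2.npz",270,112,105,112,3.8),crop("w_3.npz",270,102,105,112,3.8)]);cv2.imwrite("pics/c2.png",a)
g=np.load("w_4.npz")["img"]; print(g[150,290:345:2].tolist())
g=np.load("w_1.npz")["img"]; print(g[161,284:340:2].tolist())
E
```

```text
[[163, 165, 168], [161, 164, 167], [162, 165, 166], [163, 164, 166], [162, 164, 166], [161, 163, 165], [161, 163, 165], [160, 163, 164], [160, 163, 166], [160, 163, 165], [160, 162, 165], [159, 162, 164], [158, 162, 165], [159, 162, 164], [159, 162, 164], [157, 160, 163], [158, 161, 163], [158, 161, 163], [159, 161, 164], [158, 160, 163], [157, 160, 162], [157, 160, 162], [156, 159, 162], [156, 158, 161], [220, 222, 216], [161, 162, 156], [151, 151, 152], [164, 165, 165]]
[[157, 158, 158], [147, 148, 148], [148, 149, 149], [239, 240, 239], [231, 234, 226], [155, 157, 159], [155, 157, 159], [153, 155, 158], [153, 156, 157], [153, 155, 158], [152, 154, 156], [152, 154, 156], [151, 153, 155], [152, 154, 156], [150, 153, 155], [151, 153, 155], [150, 153, 155], [149, 151, 154], [149, 151, 153], [149, 152, 155], [149, 151, 154], [140, 143, 144], [241, 242, 239], [241, 242, 238], [241, 242, 239], [241, 242, 239], [241, 242, 238], [183, 186, 176]]
```

View pics/c1.png

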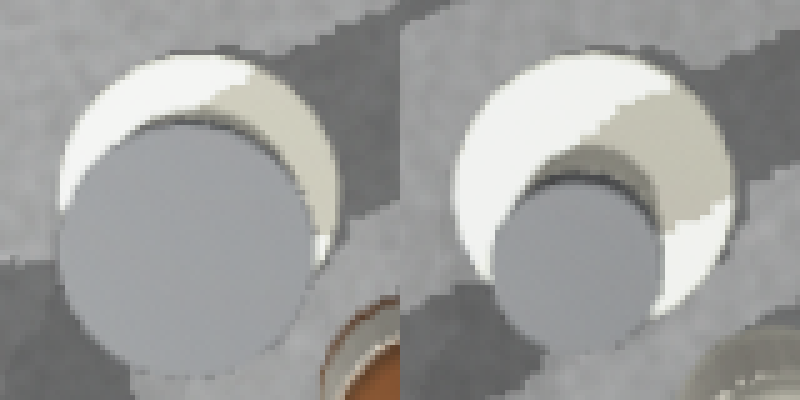

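View pics/c2.png

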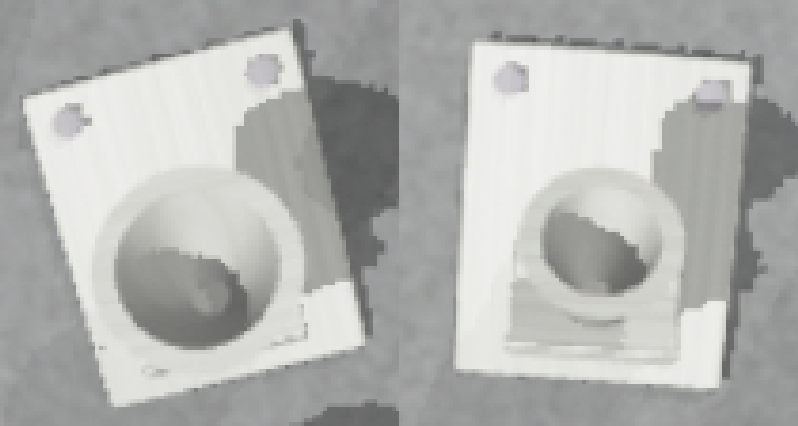

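```bash
python3 - <<'E'
from h import *
W=lambda n:Cam(load(f"w_{n}.npz"),True)
for nm,n,cap,zc,disc in [("wide",4,(311.7,149.4),.13,(314.4,138.3)),("slim",1,(310.2,162.3),.132,(313.6,148.1))]:
    c=W(n); print(nm,"cap",c.plane(cap,zc).round(4),"disc",c.plane(disc,.010).round(4))
    b={"wide":(372,201),"slim":(359,223)}[nm]; print(" bottle",c.plane(b,.13).round(4))
for nm,n,x0,y0,C,rim,tilt,inn in [("wide",2,270,112,[(22,98),(295,28),(367,343),(113,407)],None,28,(114,282,182,350)),("slim",3,270,102,[(74,42),(351,62),(321,388),(58,370)],None,35,(141,263,185,294))]:
    c=W(n); px=np.array(C)/3.8-.5+[x0,y0]; P=c.plane(px,.008)
    print(nm,P.round(4).tolist()); L=lambda a,b:np.linalg.norm(P[a]-P[b])*1000
    print(" sides",L(0,1),L(1,2),L(2,3),L(3,0))
    cen=P.mean(0); ax=(P[2]+P[3]-P[0]-P[1]); yaw=np.arctan2(ax[1],ax[0]); lr=P[1]+P[2]-P[0]-P[3]; yaw2=np.arctan2(-lr[0],lr[1])
    y=(yaw+yaw2)/2;org=cen+.012*np.array([np.cos(y),np.sin(y),0]); print(" cen",cen.round(4),"yaw",np.degrees([yaw,yaw2]),"origin",org.round(4))
    t=np.radians(tilt); a=np.array([-np.sin(t)*np.cos(y),-np.sin(t)*np.sin(y),np.cos(t)]); 
    o=np.array([org[0],org[1],.052]); rc=o+.03*a
    # predicted inner rim ellipse bbox
    u=np.cross(a,[0,0,1]);u/=np.linalg.norm(u);v=np.cross(a,u); r={"wide":.022,"slim":.01575}[nm]
    th=np.linspace(0,2*np.pi,90)[:,None]
    for rr in (r,r+.006):
        q=(c.proj(rc+rr*(np.cos(th)*u+np.sin(th)*v))-[x0,y0]+.5)*3.8; print("  pred rim bbox x,y",q.min(0).round(0),q.max(0).round(0))
E
```

```text
wide cap [[ 0.4477 -0.3487  0.13  ]] disc [[ 0.4479 -0.3488  0.01  ]]
 bottle [[ 0.4991 -0.2886  0.13  ]]
slim cap [[0.4595 0.3232 0.132 ]] disc [[0.4605 0.3232 0.01  ]]
 bottle [[0.5219 0.3721 0.13  ]]
wide [[0.6159, 0.0642, 0.008], [0.5936, 0.1516, 0.008], [0.698, 0.178, 0.008], [0.721, 0.0921, 0.008]]
 sides 90.23502629708071 107.71390425469957 88.94705702724349 108.6977744899731
 cen [0.6571 0.1215 0.008 ] yaw [14.53158639 14.6727088 ] origin [0.6687 0.1245 0.008 ]
  pred rim bbox x,y [117. 187.] [280. 347.]
  pred rim bbox x,y [ 95. 166.] [303. 369.]
slim [[0.5865, -0.2294, 0.008], [0.5927, -0.1413, 0.008], [0.7012, -0.1486, 0.008], [0.6949, -0.2369, 0.008]]
 sides 88.28252001867573 108.71756734127969 88.52605524067152 108.67089013259184
 cen [ 0.6438 -0.1891  0.008 ] yaw [-3.89295978 -4.0225965 ] origin [ 0.6558 -0.1899  0.008 ]
  pred rim bbox x,y [144. 187.] [262. 294.]
  pred rim bbox x,y [121. 167.] [285. 316.]
```

Emit:
{"op": "carry_out", "data": {
  "targets": [
    [[0,-5,-2,0,0,0,-7],[0,-10,-4,0,0,0,-14],[0,-20,-6,-10,0,0,-21],[0,-30,-9,-20,0,0,-28],[0,-33.5,-9.5,-30,0,0,-35],[0,-33.5,-9.5,-40,0,0,-42],[0,-33.5,-9.5,-50,0,0,-49],[0,-33.5,-9.5,-60,0,0,-56],[0,-33.5,-9.5,-70,0,0,-63],[0,-33.5,-9.5,-80,0,0,-70],[0,-33.5,-9.5,-80,0,0,-77],[0,-33.5,-9.5,-80,0,0,-84],[0,-33.5,-9.5,-80,0,0,-91],[0,-33.5,-9.5,-80,0,0,-98],[0,-33.5,-9.5,-80,0,0,-105],[0,-33.5,-9.5,-80,0,0,-112],[0,-33.5,-9.5,-80,0,0,-119],[0,-33.5,-9.5,-80,0,0,-126],[0,-33.5,-9.5,-80,0,0,-133],[0,-33.5,-9.5,-80,0,0,-140]]
  ]
}}

```text
time_s: 5.27
position: [0.4486, -0.3481, 0.2233]
tool_rot: [[-0.767, 0.0, 0.641], [-0.641, 0.0, -0.767], [-0.0, -1.0, -0.0]]
ft_force: [0.8, 0.1, -0.6]
grip_width: 0.0854
```

Emit:
{"op": "carry_out", "data": {
  "targets": [
    [[0,0,0,0,0,0,-5],[0,0,0,0,0,0,-10],[0,0,0,0,0,0,-10],[0,0,0,0,0,0,-10]]
  ]
}}

```text
time_s: 5.6
position: [0.4482, -0.3487, 0.2233]
tool_rot: [[-0.863, 0.0, 0.505], [-0.505, 0.0, -0.863], [-0.0, -1.0, -0.0]]
ft_force: [-0.3, -0.9, -0.1]
grip_width: 0.0855
```

```bash
python3 look.py 5; python3 -c "
from h import *
d=get_image('side'); cv2.imwrite('pics/s5.png',d['img'][:,:,::-1])"
```

```text
5.6 [ 0.4482 -0.3487  0.2233] [[-0.863, 0.0, 0.505], [-0.505, 0.0, -0.863], [-0.0, -1.0, -0.0]] [-49.8  24.9  74.4   0.   80.7   9.8]
```

View pics/w_5.png

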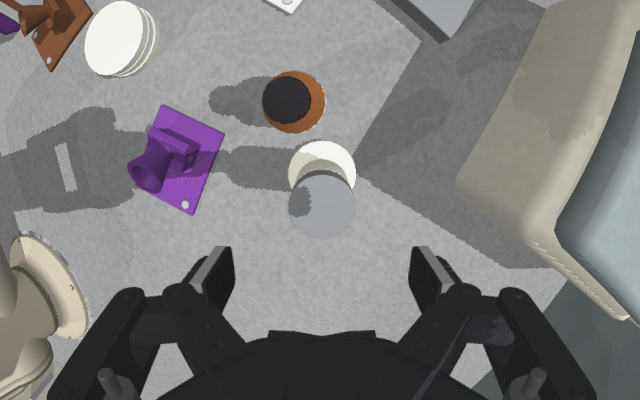

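View pics/s5.png

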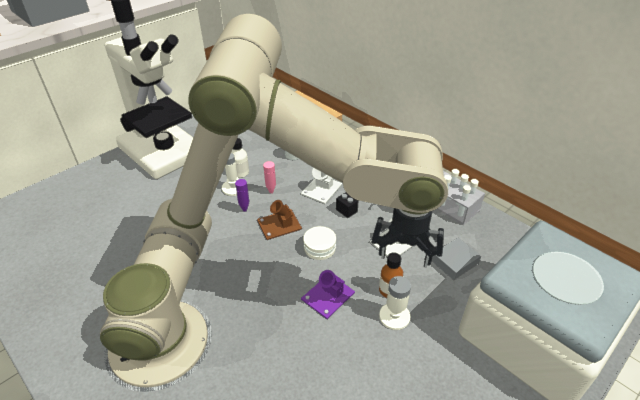

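```bash
python3 - <<'E'
from h import *
c=Cam(load("w_5.npz"),True); g=c.img[:,:,0].astype(int)
for y in (195,215): print(g[y,275:375:1].tolist())
print(g[160:245,345].tolist())
print(c.plane((322,205),.13),c.plane((322,170),.01))
E
```

```text
[157, 159, 161, 164, 166, 167, 168, 169, 172, 172, 172, 169, 165, 163, 156, 122, 112, 111, 110, 111, 112, 111, 112, 111, 111, 111, 110, 109, 110, 109, 109, 110, 109, 110, 110, 124, 160, 160, 161, 160, 160, 160, 160, 160, 161, 161, 161, 161, 161, 161, 161, 162, 161, 161, 161, 161, 162, 162, 162, 162, 162, 162, 163, 163, 162, 163, 162, 163, 164, 163, 164, 163, 163, 163, 163, 163, 164, 163, 156, 158, 176, 176, 174, 172, 172, 170, 167, 165, 169, 172, 171, 169, 166, 168, 169, 168, 168, 167, 168, 171]
[170, 171, 170, 169, 168, 169, 168, 169, 169, 167, 166, 166, 166, 164, 151, 149, 150, 137, 110, 110, 110, 109, 109, 110, 109, 110, 110, 110, 133, 152, 147, 113, 150, 160, 160, 160, 158, 160, 159, 160, 159, 159, 159, 159, 159, 159, 159, 159, 159, 159, 159, 160, 160, 160, 160, 159, 160, 160, 160, 160, 160, 160, 161, 160, 160, 161, 161, 161, 161, 161, 161, 161, 161, 161, 162, 162, 161, 162, 161, 160, 165, 169, 169, 169, 167, 167, 169, 169, 171, 171, 172, 173, 173, 172, 172, 172, 171, 168, 169, 169]
[245, 245, 245, 245, 245, 245, 245, 245, 245, 245, 245, 245, 238, 220, 218, 175, 178, 182, 186, 168, 98, 98, 99, 130, 156, 169, 164, 164, 163, 164, 163, 164, 163, 163, 164, 164, 164, 164, 163, 164, 163, 163, 162, 162, 161, 161, 161, 161, 162, 161, 161, 162, 161, 161, 162, 161, 161, 161, 161, 161, 161, 161, 161, 161, 162, 160, 160, 160, 158, 161, 164, 169, 168, 165, 166, 167, 168, 169, 171, 172, 174, 175, 174, 175, 174]
[[ 0.45037154 -0.34775178  0.13      ]] [[ 0.45270754 -0.34678844  0.01      ]]
```

Emit:
{"op": "carry_out", "data": {
  "targets": [
    [[0,0,0,-30,0,0,0],[0,0,0,-60,0,0,0],[0,0,0,-90,0,0,0],[0,0,0,-110,0,0,0],[0,0,0,-120,0,0,0],[0,0,0,-120,0,0,0],[0,0,0,-120,0,0,0]]
  ]
}}

```text
time_s: 6.28
position: [0.4475, -0.3501, 0.104]
tool_rot: [[-0.865, 0.0, 0.502], [-0.502, -0.0, -0.865], [-0.0, -1.0, 0.001]]
ft_force: [-0.7, -1.4, 0.6]
grip_width: 0.0854
```

Emit:
{"op": "carry_out", "data": {
  "targets": [
    [[1,0,0,0,0,0,0],[1,0,0,0,0,0,0],[1,0,0,0,0,0,0],[1,0,0,0,0,0,0],[1,0,0,0,0,0,0],[1,0,0,0,0,0,0],[1,0,0,0,0,0,0],[1,0,0,0,0,0,0],[1,0,0,0,0,0,0],[1,0,0,0,0,0,0]]
  ],
  "squeeze": 45
}}

```text
time_s: 7.12
position: [0.4474, -0.3502, 0.1044]
tool_rot: [[-0.865, 0.001, 0.501], [-0.501, -0.001, -0.865], [-0.0, -1.0, 0.002]]
ft_force: [-1.0, 1.2, 5.8]
grip_width: 0.0491
```

Emit:
{"op": "carry_out", "data": {
  "targets": [
    [[1,0,0,8,0,0,0],[1,0,0,25,0,0,0],[1,0,0,55,0,0,0],[1,0,0,85,0,0,0],[1,0,0,115,0,0,0],[1,0,0,135,0,0,0],[1,0,0,140,0,0,0],[1,0,0,140,0,0,0],[1,0,0,140,0,0,0]]
  ]
}}

```text
time_s: 7.87
position: [0.4467, -0.3496, 0.2422]
tool_rot: [[-0.866, -0.001, 0.501], [-0.501, 0.001, -0.866], [0.0, -1.0, -0.002]]
ft_force: [-0.3, 0.3, -2.6]
grip_width: 0.0494
```

```bash
python3 look.py 6; cat > plan.py <<'E'
from h import *
from scipy.spatial.transform import Rotation as Ro
CUP={"wide":(np.array([.6694,.1245,.052]),28,14.6),"slim":(np.array([.6565,-.1900,.052]),35,-4.0)}
def axis(n):
    o,t,y=CUP[n]; t=np.radians(t);y=np.radians(y); return np.array([-np.sin(t)*np.cos(y),-np.sin(t)*np.sin(y),np.cos(t)])
def goal(n,s,sgn=-1):
    o,t,y=CUP[n]; a=axis(n); ang=np.radians(y+90*sgn); z=np.array([np.cos(ang),np.sin(ang),0]); yv=-a; x=np.cross(yv,z)
    return o+s*a, np.c_[x,yv,z]
def delta(n,s,sgn=-1):
    st=env.observe(); p,R=goal(n,s,sgn); T=np.array(st["tool_rot"])
    return (p-st["position"])*1000, np.degrees(Ro.from_matrix(R@T.T).as_rotvec())
E
python3 -c "
from plan import *
for e in (0,.06): print([v.round(2) for v in delta('wide',.0844+e)])
print(axis('wide'))"
```

```text
7.8667 [ 0.4467 -0.3496  0.2422] [[-0.866, -0.001, 0.501], [-0.501, 0.001, -0.866], [0.0, -1.0, -0.002]] [-50.   24.1  72.6  -0.   83.5   9.9]
[array([ 184.35,  463.98, -115.12]), array([ 10.52, -26.07, -15.19])]
[array([157.09, 456.88, -62.14]), array([ 10.52, -26.07, -15.19])]
[-0.45431194 -0.1183394   0.88294759]
```

View pics/w_6.png

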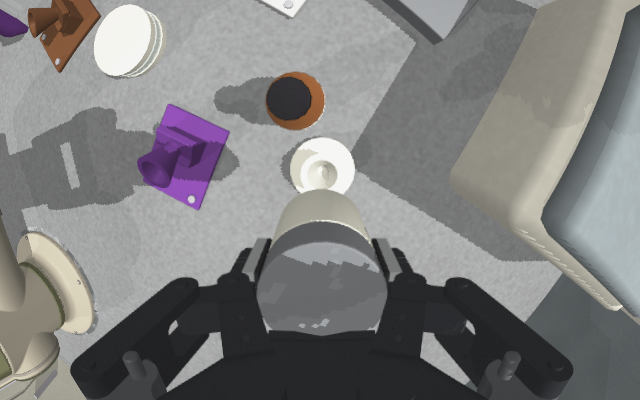

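Emit:
{"op": "carry_out", "data": {
  "targets": [
    [[1,7,20,0,0,0,0],[1,20,57,0,0,0,0],[1,33,95,0,0,0,0],[1,46,133,0,1,-3,-1.5],[1,59,171,0,2,-6,-3],[1,72,209,0,3.5,-9,-5],[1,85,247,0,5,-12,-7],[1,98,285,0,6,-15,-9],[1,111,323,-5,7.5,-18,-10.5],[1,124,361,-15,8.5,-21,-12],[1,137,399,-25,9.5,-24,-14],[1,150,437,-40,10.5,-26.1,-15.2],[1,157.1,456.9,-55,10.5,-26.1,-15.2],[1,157.1,456.9,-62,10.5,-26.1,-15.2],[1,157.1,456.9,-62,10.5,-26.1,-15.2],[1,157.1,456.9,-62,10.5,-26.1,-15.2],[1,157.1,456.9,-62,10.5,-26.1,-15.2]]
  ]
}}

```text
time_s: 9.33
position: [0.6043, 0.1059, 0.1815]
tool_rot: [[-0.854, 0.456, 0.249], [-0.221, 0.114, -0.968], [-0.47, -0.883, 0.003]]
ft_force: [-0.3, -0.9, -1.5]
grip_width: 0.0488
```

```bash
python3 look.py 7; python3 -c "
from plan import *
for e in (0,.06): print([v.round(2) for v in delta('wide',.0844+e)])
print({k:np.round(v,2) for k,v in env.observe().items() if 'f' in k})
for n in ('side','scene'):
  d=get_image(n); np.savez(n+'7.npz',**d); cv2.imwrite('pics/%s7.png'%n,d['img'][:,:,::-1])"
```

```text
9.3333 [0.6043 0.1059 0.1815] [[-0.854, 0.456, 0.249], [-0.221, 0.114, -0.968], [-0.47, -0.883, 0.003]] [-4.5 23.  90.8 13.4 40.3 62.8]
[array([ 26.64,   8.68, -55.32]), array([0.17, 0.13, 0.19])]
[array([-0.61,  1.58, -2.34]), array([0.17, 0.13, 0.19])]
{'joint_efforts': array([ 3.700e-01, -4.330e+01, -2.068e+01,  4.400e-01, -1.320e+00,
       -1.000e-02]), 'ft_force': array([-0.18,  0.19, -0.11])}
```

View pics/w_7.png

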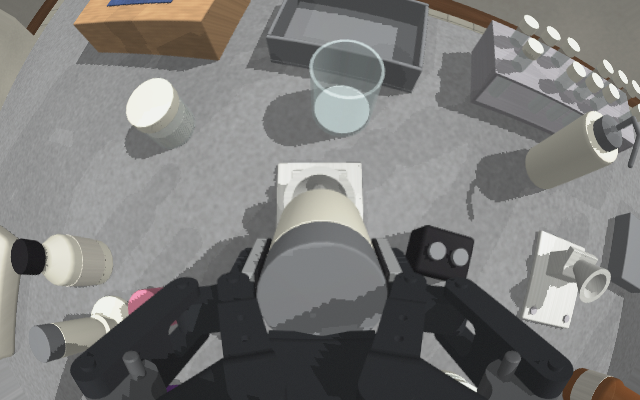

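View pics/side7.png

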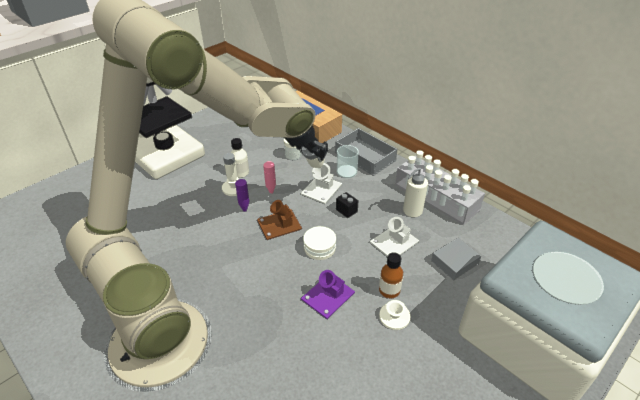

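View pics/scene7.png

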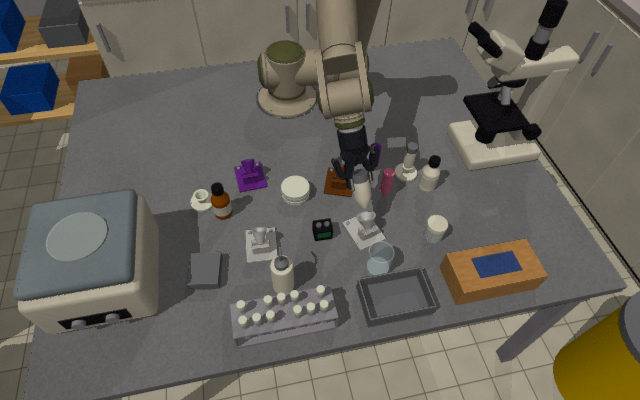

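```bash
cat > avg.py <<'E'
from plan import *
def avg(n=6):
    P=[];Rr=[];F=[];M=[]
    for i in range(n):
        get_image("side"); o=env.observe(); P.append(o["position"]);Rr.append(o["tool_rot"]);F.append(o["ft_force"]);M.append(o["wrist_torque"])
    P=np.array(P); print("t",o["time_s"],"std",P.std(0).round(5),"F",np.mean(F,0).round(2),"M",np.mean(M,0).round(3))
    return P.mean(0),Ro.from_matrix(np.array(Rr)).mean().as_matrix()
def d(n,s,P,T,sgn=-1):
    p,R=goal(n,s,sgn); return ((p-P)*1000).round(2), np.degrees(Ro.from_matrix(R@T.T).as_rotvec()).round(2)
E
python3 -c "
from avg import *
P,T=avg(); print(P.round(4)); print(d('wide',.0844+.06,P,T))"
```

```text
t 9.7833 std [5.0e-05 2.3e-04 1.6e-04] F [ 0.04  0.06 -1.2 ] M [-0.078  0.331  0.004]
[0.6043 0.1065 0.1817]
(array([-0.48,  0.93, -2.22]), array([0.17, 0.13, 0.14]))
```

Emit:
{"op": "carry_out", "data": {
  "targets": [
    [[1,3,1.5,-8,0.2,0.1,0.1],[1,7,2.5,-15,0.2,0.1,0.1],[1,11,3.7,-23,0.2,0.1,0.1],[1,15,4.8,-31,0.2,0.1,0.1],[1,18,5.7,-38,0.2,0.1,0.1],[1,21,6.4,-43.8,0.2,0.1,0.1],[1,22.3,6.8,-46.4,0.2,0.1,0.1],[1,22.3,6.8,-46.4,0.2,0.1,0.1],[1,22.3,6.8,-46.4,0.2,0.1,0.1]]
  ]
}}

```text
time_s: 10.53
position: [0.6266, 0.1138, 0.1349]
tool_rot: [[-0.855, 0.454, 0.252], [-0.222, 0.119, -0.968], [-0.469, -0.883, -0.001]]
ft_force: [-0.0, -0.5, -1.8]
grip_width: 0.0491
```

```bash
python3 -c "
from avg import *
P,T=avg(4); print(P.round(4)); print(d('wide',.0844,P,T))"; python3 look.py 8
```

```text
t 10.7333 std [2.e-05 1.e-05 9.e-05] F [ 0.14 -0.16 -0.82] M [-0.051  0.301 -0.016]
[0.6266 0.1138 0.1353]
(array([ 4.5 ,  0.76, -8.82]), array([-0.03,  0.03,  0.  ]))
10.7333 [0.6265 0.1137 0.1354] [[-0.854, 0.455, 0.252], [-0.222, 0.119, -0.968], [-0.47, -0.883, -0.0]] [-3.5 28.4 90.4 14.7 35.2 61.8]
```

View pics/w_8.png

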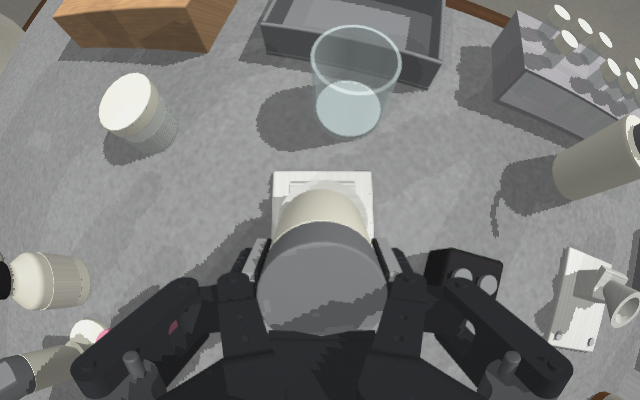

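Emit:
{"op": "carry_out", "data": {
  "targets": [
    [[1,1,0.1,-2,0,0,0],[1,2,0.3,-4,0,0,0],[1,3.1,0.4,-6.2,0,0,0],[1,3.1,0.4,-6.2,0,0,0],[1,3.1,0.4,-6.2,0,0,0]]
  ]
}}

```text
time_s: 11.2
position: [0.6294, 0.114, 0.1282]
tool_rot: [[-0.855, 0.453, 0.252], [-0.222, 0.119, -0.968], [-0.469, -0.883, -0.001]]
ft_force: [-1.2, -2.1, -2.2]
grip_width: 0.049
```

```bash
python3 -c "
from avg import *
P,T=avg(3); print(P.round(4)); print(d('wide',.0844,P,T))"
```

```text
t 11.35 std [1.e-05 1.e-05 4.e-05] F [-1.11 -2.07 -2.78] M [-0.624  0.648 -0.237]
[0.6294 0.114  0.1283]
(array([ 1.63,  0.54, -1.75]), array([-0.02, -0.06,  0.  ]))
```

Emit:
{"op": "carry_out", "data": {
  "targets": [
    [[1,0.5,0.1,-0.9,0,0,0],[1,0.9,0.2,-1.8,0,0,0],[1,1.4,0.4,-2.7,0,0,0],[1,1.4,0.4,-2.7,0,0,0],[1,1.4,0.4,-2.7,0,0,0]]
  ]
}}

```text
time_s: 11.77
position: [0.6301, 0.1138, 0.1268]
tool_rot: [[-0.855, 0.453, 0.252], [-0.223, 0.118, -0.968], [-0.468, -0.883, 0.0]]
ft_force: [-13.9, -9.4, 11.3]
grip_width: 0.0494
```

```bash
python3 -c "
from avg import *
P,T=avg(3); print(P.round(4)); print(d('wide',.0844,P,T))"
```

```text
t 11.9167 std [1.e-05 1.e-05 2.e-05] F [-14.73  -9.99  10.58] M [-1.496  1.638 -0.533]
[0.6301 0.1138 0.1268]
(array([ 0.98,  0.73, -0.23]), array([ 0.04, -0.06, -0.01]))
```

Emit:
{"op": "carry_out", "data": {
  "targets": [
    [[1,-0.3,-0.4,-0.2,0,0,0],[1,-0.6,-0.7,-0.4,0,0,0],[1,-0.6,-0.7,-0.4,0,0,0],[1,-0.6,-0.7,-0.4,0,0,0]]
  ]
}}

```text
time_s: 12.25
position: [0.6299, 0.1135, 0.1264]
tool_rot: [[-0.854, 0.454, 0.252], [-0.223, 0.118, -0.968], [-0.469, -0.883, -0.0]]
ft_force: [-9.8, -5.6, 8.2]
grip_width: 0.049
```

```bash
python3 -c "
from avg import *
P,T=avg(3); print(P.round(4)); print(d('wide',.0844,P,T))"
```

```text
t 12.4 std [1.e-05 0.e+00 1.e-05] F [-10.98  -6.2    8.17] M [-0.846  1.17  -0.29 ]
[0.6299 0.1136 0.1264]
(array([1.16, 0.96, 0.08]), array([-0.  , -0.  , -0.01]))
```

Emit:
{"op": "carry_out", "data": {
  "targets": [
    [[1,0.4,0.1,-0.9,0,0,0],[1,0.9,0.2,-1.8,0,0,0],[1,0.9,0.2,-1.8,0,0,0],[1,0.9,0.2,-1.8,0,0,0]]
  ]
}}

```text
time_s: 12.73
position: [0.6303, 0.1138, 0.126]
tool_rot: [[-0.854, 0.455, 0.253], [-0.223, 0.119, -0.968], [-0.47, -0.883, 0.0]]
ft_force: [-21.7, -8.3, 22.6]
grip_width: 0.049
```

```bash
python3 -c "
from avg import *
P,T=avg(3); print(P.round(4)); print(d('wide',.0844,P,T))"
```

```text
t 12.8833 std [1.e-05 1.e-05 1.e-05] F [-21.94  -8.19  21.48] M [-0.892  1.861 -0.167]
[0.6302 0.1138 0.126 ]
(array([0.82, 0.68, 0.57]), array([-0.  ,  0.03, -0.04]))
```

Emit:
{"op": "carry_out", "data": {
  "targets": [
    [[1,-0.4,-0.2,-0.2,0,0,0],[1,-0.8,-0.4,-0.5,0,0,0],[1,-0.8,-0.4,-0.5,0,0,0],[1,-0.8,-0.4,-0.5,0,0,0]]
  ]
}}

```text
time_s: 13.22
position: [0.63, 0.1137, 0.1258]
tool_rot: [[-0.853, 0.456, 0.253], [-0.223, 0.119, -0.968], [-0.471, -0.882, 0.0]]
ft_force: [-18.8, -5.3, 21.2]
grip_width: 0.049
```

```bash
cat > chk.py <<'E'
import sys
from avg import *
n,s=sys.argv[1],float(sys.argv[2]); k=int(sys.argv[3]) if len(sys.argv)>3 else 3
P,T=avg(k); dd=d(n,s,P,T); F=[];print(P.round(4),dd[0],"rot",dd[1]); a=axis(n); e=-dd[0]; ax=e@a; print("axial above home mm %.2f lateral"%ax,(e-ax*a).round(2))
f=np.array(env.observe()["ft_force"])+[0,0,1.0]; fa=f@a; print("F axial %.1f lat"%fa,(f-fa*a).round(1))
E
python3 chk.py wide .0844
```

```text
t 13.3667 std [0.e+00 1.e-05 1.e-05] F [-18.07  -4.86  20.48] M [-0.43   1.419  0.022]
[0.63   0.1137 0.1258] [1.02 0.78 0.71] rot [-0.02  0.12 -0.04]
axial above home mm -0.07 lateral [-1.05 -0.79 -0.65]
F axial 28.0 lat [-5.9 -1.6 -3.2]
```

Emit:
{"op": "carry_out", "data": {
  "targets": [
    [[1,-0.9,-0.2,1.8,0,0,0],[1,-1.8,-0.5,3.5,0,0,0],[1,-2.7,-0.7,5.3,0,0,0],[1,-3.4,-0.9,6.6,0,0,0],[1,-4.1,-1.1,7.9,0,0,0],[1,-4.5,-1.2,8.8,0,0,0],[1,-4.5,-1.2,8.8,0,0,0],[1,-4.5,-1.2,8.8,0,0,0]]
  ]
}}

```text
time_s: 14.03
position: [0.626, 0.1125, 0.1321]
tool_rot: [[-0.854, 0.454, 0.252], [-0.222, 0.119, -0.968], [-0.47, -0.883, -0.001]]
ft_force: [-0.3, -0.1, -1.5]
grip_width: 0.0493
```

```bash
python3 chk.py wide .0844
```

```text
t 14.1833 std [1.e-05 2.e-05 1.e-05] F [ 0.3   0.27 -1.33] M [-0.101  0.299 -0.008]
[0.626  0.1125 0.132 ] [ 5.04  2.06 -5.49] rot [-0.04 -0.02  0.  ]
axial above home mm 7.38 lateral [-1.69 -1.19 -1.03]
F axial -0.4 lat [0.2 0.2 0.1]
```

```bash
cat > rock.py <<'E'
import sys
from avg import *
n,L,sg=sys.argv[1],float(sys.argv[2]),float(sys.argv[3])
a=axis(n);x=goal(n,0,int(sg))[1][:,0]
for th in (2,4,6,8,-8):
    R=Ro.from_rotvec(np.radians(th)*x).as_matrix(); print(th,((R-np.eye(3))@(L*a)).round(2),(th*x).round(2))
E
python3 rock.py wide 73 -1
```

```text
2 [-0.62  2.47 -0.04] [-1.71 -0.45 -0.94]
4 [-1.2   4.95 -0.16] [-3.42 -0.89 -1.88]
6 [-1.74  7.43 -0.35] [-5.13 -1.34 -2.82]
8 [-2.24  9.92 -0.63] [-6.84 -1.78 -3.76]
-8 [ 2.88 -9.75 -0.63] [6.84 1.78 3.76]
```

Emit:
{"op": "carry_out", "data": {
  "targets": [
    [[1,0.4,0.3,0.8,0,0,0],[1,-0.2,2.8,0.8,-1.7,-0.45,-0.95],[1,-0.8,5.2,0.6,-3.4,-0.9,-1.9],[1,-1.3,7.7,0.4,-5.15,-1.35,-2.8],[1,-1.8,10.2,0.2,-6.85,-1.8,-3.75],[1,-1.8,10.2,0.2,-6.85,-1.8,-3.75],[1,-1.8,10.2,0.2,-6.85,-1.8,-3.75],[1,-1.8,10.2,0.2,-6.85,-1.8,-3.75]]
  ]
}}

```text
time_s: 14.85
position: [0.6243, 0.1225, 0.1324]
tool_rot: [[-0.854, 0.485, 0.187], [-0.222, -0.016, -0.975], [-0.47, -0.874, 0.122]]
ft_force: [-0.8, -0.3, -0.4]
grip_width: 0.0491
```

```bash
cat > chkr.py <<'E'
import sys
from avg import *
n,s=sys.argv[1],float(sys.argv[2]); sg=int(sys.argv[3])
P,T=avg(3); a=axis(n); R0=goal(n,0,sg)[1]; print(P.round(4),"angle",np.degrees(np.arccos(-T[:,1]@a)).round(2)); tip=P+T[:,1]*s; e=(tip-CUP[n][0])*1000; print("tip axial %.2f lat"%(e@a),(e-(e@a)*a).round(2))
E
python3 chkr.py wide .0844 -1
```

```text
t 15.0 std [1.e-05 6.e-05 1.e-05] F [-0.13 -0.05 -0.58] M [ 0.027  0.323 -0.01 ]
[0.6243 0.1223 0.1324] angle 7.96
tip axial 8.10 lat [-0.44 -2.7  -0.59]
```

Emit:
{"op": "carry_out", "data": {
  "targets": [
    [[1,0.5,-2.5,0.2,1.7,0.45,0.95],[1,1,-5,0.4,3.4,0.9,1.9],[1,1.6,-7.4,0.5,5.15,1.35,2.8],[1,2.2,-9.9,0.6,6.85,1.8,3.75],[1,2.2,-9.9,0.6,6.85,1.8,3.75],[1,3.1,-9.7,-1.2,6.85,1.8,3.75],[1,4,-9.4,-2.9,6.85,1.8,3.75],[1,4.9,-9.2,-4.7,6.85,1.8,3.75],[1,5.6,-9,-6,6.85,1.8,3.75],[1,6,-8.9,-6.8,6.85,1.8,3.75],[1,6.5,-8.8,-7.7,6.85,1.8,3.75],[1,6.5,-8.8,-7.7,6.85,1.8,3.75],[1,6.5,-8.8,-7.7,6.85,1.8,3.75]]
  ]
}}

```text
time_s: 16.08
position: [0.63, 0.1138, 0.1259]
tool_rot: [[-0.854, 0.455, 0.253], [-0.223, 0.118, -0.968], [-0.47, -0.883, 0.0]]
ft_force: [-13.3, -5.7, 14.2]
grip_width: 0.049
```

```bash
python3 chk.py wide .0844
```

```text
t 16.2333 std [1.e-05 0.e+00 1.e-05] F [-13.8   -5.91  14.68] M [-0.688  1.171 -0.152]
[0.63   0.1138 0.1259] [1.02 0.7  0.59] rot [ 0.02  0.03 -0.04]
axial above home mm 0.03 lateral [-1.01 -0.7  -0.61]
F axial 20.5 lat [-4.3 -3.9 -2.8]
```

Emit:
{"op": "carry_out", "data": {
  "targets": [
    [[1,-0.4,-0.2,0.5,0,0,0],[1,-0.8,-0.4,0.9,0,0,0],[1,-0.8,-0.4,0.9,0,0,0]]
  ]
}}

```text
time_s: 16.48
position: [0.6298, 0.1137, 0.1259]
tool_rot: [[-0.854, 0.455, 0.252], [-0.223, 0.119, -0.968], [-0.47, -0.883, -0.0]]
ft_force: [-5.4, -1.4, 5.0]
grip_width: 0.0493
```

```bash
python3 chk.py wide .0844 1
```

```text
t 16.5333 std [0. 0. 0.] F [-4.6  -1.78  6.2 ] M [-0.206  0.588  0.018]
[0.6298 0.1137 0.1259] [1.23 0.85 0.6 ] rot [-0.02  0.02 -0.02]
axial above home mm 0.13 lateral [-1.17 -0.83 -0.71]
F axial 8.7 lat [-0.7 -0.8 -0.4]
```

Emit:
{"op": "carry_out", "data": {
  "targets": [
    [[0.1,0,0,0,0,0,0],[0.1,0,0,0,0,0,0],[0.1,0,0,0,0,0,0],[0,0,0,0,0,0,0],[0,0,0,0,0,0,0],[0,0,0,0,0,0,0],[0,0,0,0,0,0,0],[0,0,0,0,0,0,0]]
  ]
}}

```text
time_s: 17.2
position: [0.6299, 0.1135, 0.1255]
tool_rot: [[-0.855, 0.454, 0.252], [-0.222, 0.119, -0.968], [-0.469, -0.883, -0.001]]
ft_force: [-0.4, -0.2, 0.1]
grip_width: 0.0854
```

```bash
python3 chk.py wide .0844 1; python3 look.py 9
```

```text
t 17.25 std [0. 0. 0.] F [ 0.46  0.06 -0.68] M [-0.105  0.171 -0.038]
[0.6299 0.1135 0.1255] [1.13 1.04 1.  ] rot [-0.04 -0.01  0.  ]
axial above home mm -0.25 lateral [-1.24 -1.07 -0.78]
F axial 0.1 lat [0.5 0.1 0.3]
17.25 [0.6299 0.1135 0.1255] [[-0.855, 0.454, 0.252], [-0.222, 0.119, -0.968], [-0.47, -0.883, -0.001]] [-3.5 29.5 90.5 15.1 34.2 61.3]
```

View pics/w_9.png

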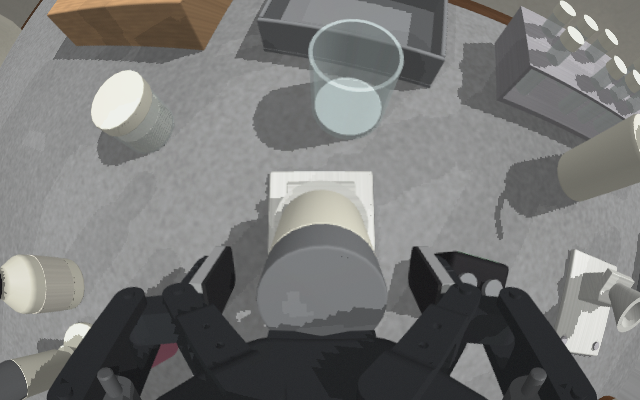

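Emit:
{"op": "carry_out", "data": {
  "targets": [
    [[0,-5,-1.2,9,0,0,0],[0,-14,-3.5,26,0,0,0],[0,-27,-7,53,0,0,0],[0,-41,-10.6,79,0,0,0],[0,-50,-13,100,0,0,0],[0,-55,-13,120,0,0,0],[0,-55,-13,125,0,0,0],[0,-55,-13,125,0,0,0]]
  ]
}}

```text
time_s: 17.97
position: [0.5751, 0.1004, 0.2526]
tool_rot: [[-0.853, 0.458, 0.252], [-0.222, 0.119, -0.968], [-0.473, -0.881, 0.001]]
ft_force: [0.5, 0.1, 0.7]
grip_width: 0.0854
```

```bash
python3 look.py 10; python3 -c "
from plan import *
z=np.array([.5,-.866025,0]);y=np.array([0,0,-1.]);R=np.c_[np.cross(y,z),y,z];o=env.observe();T=np.array(o['tool_rot'])
print((np.array([.4607,.3232,.22])-o['position'])*1000,np.degrees(Ro.from_matrix(R@T.T).as_rotvec()))
d=get_image('scene'); cv2.imwrite('pics/sc10.png',cv2.resize(d['img'][120:300,230:470,::-1],None,fx=3,fy=3,interpolation=cv2.INTER_CUBIC))"
```

```text
17.9667 [0.5751 0.1004 0.2526] [[-0.853, 0.458, 0.252], [-0.222, 0.119, -0.968], [-0.473, -0.881, 0.001]] [-5.6 15.6 88.9 12.3 49.5 64. ]
[-114.13112936  222.75002868  -30.79265273] [-10.69148919  26.02281214  15.09619378]
```

View pics/w_10.png

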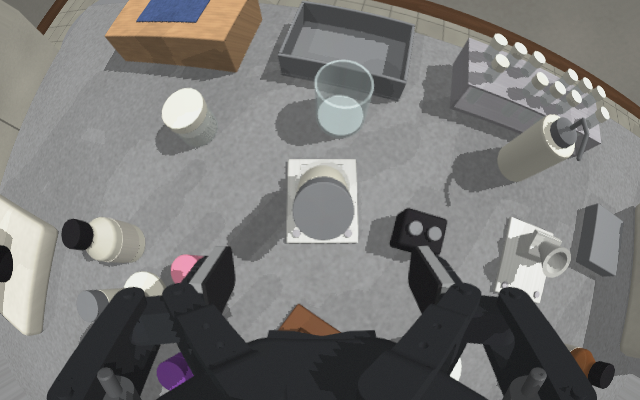

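View pics/sc10.png

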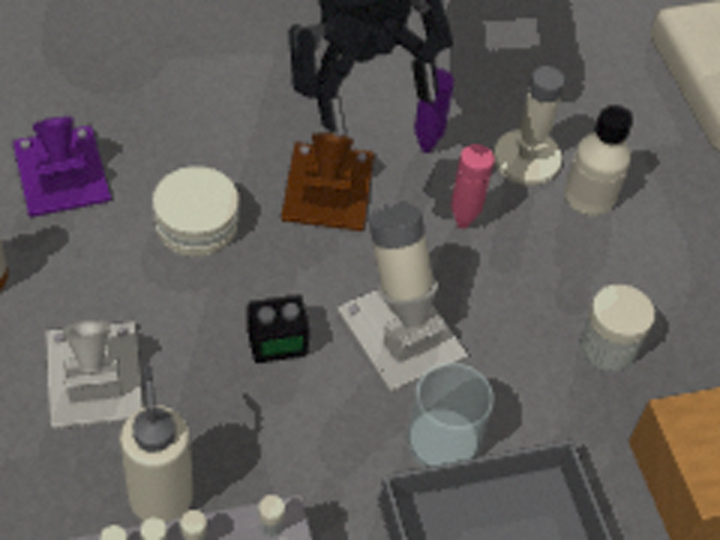

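Emit:
{"op": "carry_out", "data": {
  "targets": [
    [[0,-10,20,0,-1.3,3.3,1.9],[0,-27,53,0,-2.7,6.5,3.8],[0,-44,86,0,-4.0,9.8,5.7],[0,-61,119,-5,-5.3,13,7.5],[0,-78,152,-15,-6.7,16.3,9.4],[0,-95,185,-22,-8,19.5,11.3],[0,-110,214,-28,-9.3,22.8,13.2],[0,-114,222.7,-31,-10.7,26,15.1],[0,-114,222.7,-31,-10.7,26,15.1],[0,-114,222.7,-31,-10.7,26,15.1],[0,-114,222.7,-31,-10.7,26,15.1]]
  ]
}}

```text
time_s: 18.98
position: [0.4612, 0.3224, 0.2187]
tool_rot: [[-0.867, -0.001, 0.499], [-0.499, -0.0, -0.867], [0.001, -1.0, 0.0]]
ft_force: [0.7, 0.6, 0.0]
grip_width: 0.0852
```

```bash
python3 look.py 11;  python3 - <<'E'
from avg import *
P,T=avg(3); print(P.round(4),T.round(3).tolist())
c=Cam(load("w_11.npz"),True)
cv2.imwrite("pics/c11.png",cv2.resize(c.img[110:270,220:420,::-1],None,fx=4,fy=4,interpolation=cv2.INTER_NEAREST))
c=Cam(load("w_10.npz"),True)
cv2.imwrite("pics/c10.png",cv2.resize(c.img[150:250,280:370,::-1],None,fx=6,fy=6,interpolation=cv2.INTER_NEAREST))
E
```

```text
18.9833 [0.4612 0.3224 0.2187] [[-0.867, -0.001, 0.499], [-0.499, -0.0, -0.867], [0.001, -1.0, 0.0]] [22.9 24.6 75.7 -0.  79.7 83. ]
t 19.1833 std [3.0e-05 6.0e-05 1.3e-04] F [-0.02 -0.61 -0.52] M [ 0.008 -0.009 -0.006]
[0.4612 0.3222 0.2196] [[-0.867, 0.0, 0.498], [-0.498, 0.0, -0.867], [-0.0, -1.0, 0.0]]
```

View pics/c11.png

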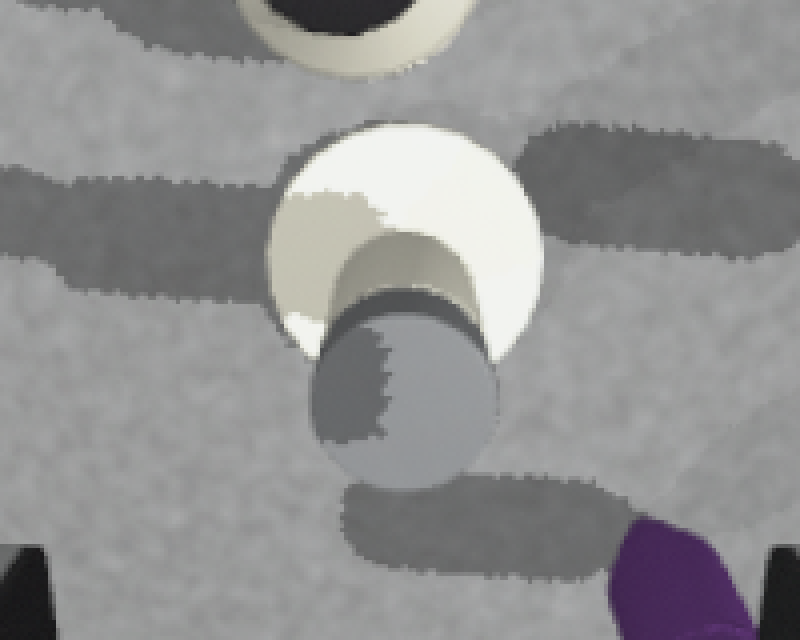

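View pics/c10.png

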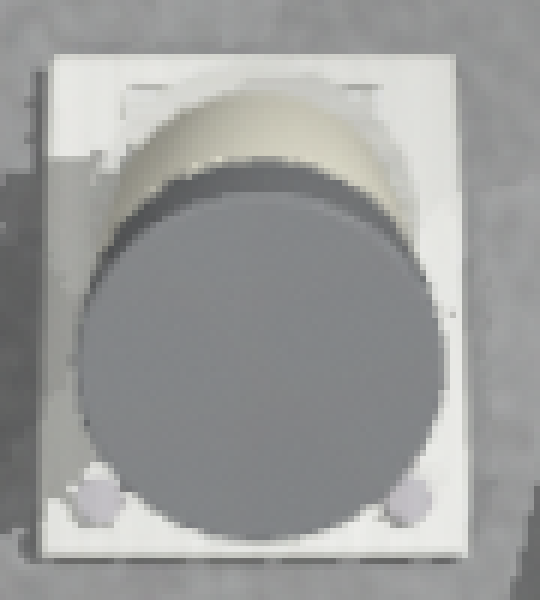

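```bash
python3 - <<'E'
from plan import *
c=Cam(load("w_11.npz"),True); print(c.plane((320.5,209.75),.132),c.plane((321,174),.01))
c=Cam(load("w_10.npz"),True); print("wide cap",c.plane((323.25,210.6),.1491),"exp",CUP['wide'][0]+.11*axis('wide'))
E
```

```text
[[0.46153377 0.32345868 0.132     ]] [[0.46197912 0.32330095 0.01      ]]
wide cap [[0.62010894 0.11045608 0.1491    ]] exp [0.61942569 0.11148267 0.14912424]
```

Emit:
{"op": "carry_out", "data": {
  "targets": [
    [[0,-0.7,1.1,-20,0,0,0],[0,-0.7,1.1,-40,0,0,0],[0,-0.7,1.1,-60,0,0,0],[0,-0.7,1.1,-60,0,0,0],[0,-0.7,1.1,-60,0,0,0],[0,-0.7,1.1,-60,0,0,0]]
  ]
}}

```text
time_s: 19.68
position: [0.4608, 0.3242, 0.1609]
tool_rot: [[-0.866, 0.001, 0.5], [-0.5, 0.001, -0.866], [-0.002, -1.0, 0.0]]
ft_force: [0.5, 0.3, 0.7]
grip_width: 0.0851
```

```bash
python3 -c "
from avg import *
print(avg(3)[0].round(4))"
```

```text
t 19.8333 std [8.0e-05 1.0e-05 1.1e-04] F [0.49 0.52 0.13] M [-0.021  0.026 -0.023]
[0.4608 0.3244 0.1609]
```

Emit:
{"op": "carry_out", "data": {
  "targets": [
    [[0,-0.3,-1.1,-20,0,0,0],[0,-0.3,-1.1,-40,0,0,0],[0,-0.3,-1.1,-55,0,0,0],[0,-0.3,-1.1,-59,0,0,0],[0,-0.3,-1.1,-59,0,0,0],[0,-0.3,-1.1,-59,0,0,0]]
  ]
}}

```text
time_s: 20.33
position: [0.4604, 0.3234, 0.1015]
tool_rot: [[-0.866, 0.001, 0.5], [-0.5, 0.0, -0.866], [-0.001, -1.0, 0.0]]
ft_force: [0.5, -0.5, 0.7]
grip_width: 0.0856
```

```bash
python3 -c "
from avg import *
print(avg(3)[0].round(4))"
```

```text
t 20.4833 std [5.e-05 2.e-05 5.e-05] F [-0.31 -0.09 -0.36] M [-0.032 -0.026 -0.002]
[0.4605 0.3234 0.1017]
```

Emit:
{"op": "carry_out", "data": {
  "targets": [
    [[1,0,0,0,0,0,0],[1,0,0,0,0,0,0],[1,0,0,0,0,0,0],[1,0,0,0,0,0,0],[1,0,0,0,0,0,0],[1,0,0,0,0,0,0],[1,0,0,0,0,0,0],[1,0,0,0,0,0,0],[1,0,0,0,0,0,0],[1,0,0,0,0,0,0],[1,0,0,0,0,0,0],[1,0,0,0,0,0,0]]
  ],
  "squeeze": 45
}}

```text
time_s: 21.48
position: [0.4601, 0.3231, 0.1007]
tool_rot: [[-0.866, -0.0, 0.5], [-0.5, -0.0, -0.866], [0.0, -1.0, 0.0]]
ft_force: [1.0, -2.3, 3.5]
grip_width: 0.0329
```

```bash
python3 -c "
from avg import *
print(avg(3)[0].round(4),env.observe()['grip_width'])"
```

```text
t 21.6333 std [0.e+00 2.e-05 1.e-05] F [ 0.98 -2.7   4.49] M [-0.581 -0.118  0.02 ]
[0.4601 0.3231 0.1007] 0.032880212604042544
```

Emit:
{"op": "carry_out", "data": {
  "targets": [
    [[1,0,0,8,0,0,0],[1,0,0,25,0,0,0],[1,0,0,55,0,0,0],[1,0,0,85,0,0,0],[1,0,0,115,0,0,0],[1,0,0,130,0,0,0],[1,0,0,140,0,0,0],[1,0,0,140,0,0,0],[1,0,0,140,0,0,0]]
  ]
}}

```text
time_s: 22.38
position: [0.4595, 0.3233, 0.2404]
tool_rot: [[-0.866, -0.001, 0.5], [-0.5, 0.0, -0.866], [0.001, -1.0, -0.001]]
ft_force: [-0.9, 0.7, -1.4]
grip_width: 0.0329
```

```bash
python3 look.py 12; python3 -c "
from avg import *
P,T=avg(3); print(P.round(4),env.observe()['grip_width'])
print(d('slim',.0817+.06,P,T),axis('slim'))"
```

```text
22.3833 [0.4595 0.3233 0.2404] [[-0.866, -0.001, 0.5], [-0.5, 0.0, -0.866], [0.001, -1.0, -0.001]] [23.  23.6 73.7  0.  82.8 83. ]
t 22.5833 std [7.e-05 2.e-05 4.e-05] F [ 0.68 -0.25 -1.12] M [ 0.012 -0.01  -0.013]
[0.4595 0.3231 0.2394] 0.0331120456633173
(array([ 115.95, -507.44,  -71.3 ]), array([  7.99, -34.76, -32.93])) [-0.57217923  0.04001067  0.81915204]
```

View pics/w_12.png

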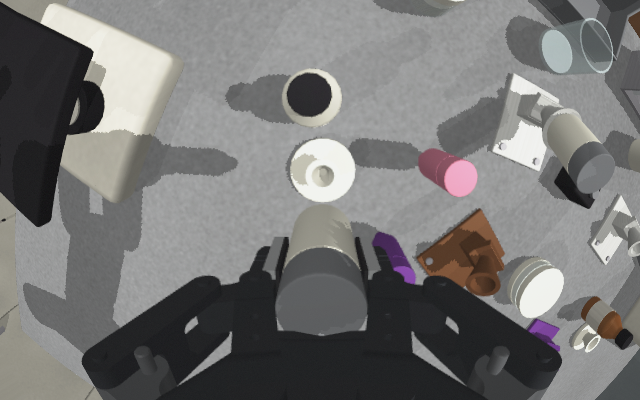

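Emit:
{"op": "carry_out", "data": {
  "targets": [
    [[1,0,-20,0,0,0,0],[1,0,-58,0,0,0,0],[1,0,-97,0,0,0,0],[1,0,-136,0,0.8,-3.5,-3.3],[1,0,-175,0,1.6,-7,-6.6],[1,5,-214,0,2.4,-10.4,-9.9],[1,15,-252,0,3.2,-13.9,-13.2],[1,28,-290,0,4,-17.4,-16.5],[1,42,-327,0,4.8,-20.9,-19.8],[1,56,-364,0,5.6,-24.3,-23.1],[1,70,-400,-5,6.4,-27.8,-26.4],[1,85,-436,-15,7.2,-31.3,-29.7],[1,100,-470,-30,8,-34.8,-32.9],[1,112,-498,-50,8,-34.8,-32.9],[1,116.5,-507.5,-66,8,-34.8,-32.9],[1,116.5,-507.5,-72,8,-34.8,-32.9],[1,116.5,-507.5,-72,8,-34.8,-32.9],[1,116.5,-507.5,-72,8,-34.8,-32.9]]
  ]
}}

```text
time_s: 24.08
position: [0.5761, -0.1834, 0.1685]
tool_rot: [[-0.816, 0.574, -0.069], [0.057, -0.039, -0.998], [-0.575, -0.818, -0.0]]
ft_force: [-0.5, 0.2, -0.3]
grip_width: 0.0331
```

```bash
python3 look.py 13; python3 chk.py slim .0807
```

```text
24.0833 [ 0.5761 -0.1834  0.1685] [[-0.816, 0.574, -0.069], [0.057, -0.039, -0.998], [-0.575, -0.818, -0.0]] [-35.9  22.7  97.3  33.2  33.7  34.4]
t 24.2833 std [3.e-05 8.e-05 5.e-05] F [-0.01  0.37 -1.27] M [ 0.036  0.371 -0.007]
[ 0.5765 -0.1834  0.1697] [ 33.8   -3.33 -51.62] rot [ 0.1   0.24 -0.07]
axial above home mm 61.76 lateral [1.54 0.86 1.03]
F axial -0.2 lat [0.4 1.3 0.2]
```

View pics/w_13.png

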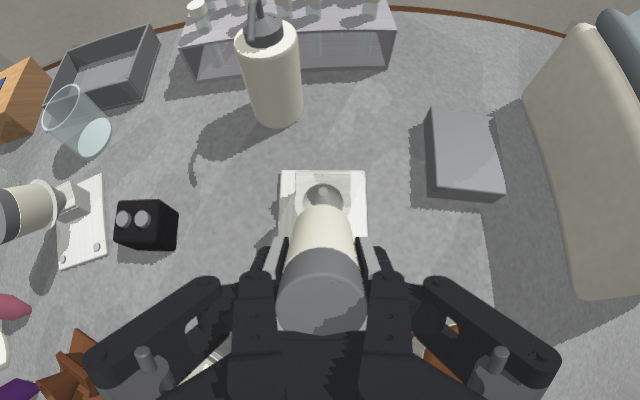

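Emit:
{"op": "carry_out", "data": {
  "targets": [
    [[1,1,-0.9,-4.5,0.1,0.2,-0.1],[1,5,-1.2,-10.5,0.1,0.2,-0.1],[1,10,-1.6,-17.5,0.1,0.2,-0.1],[1,15,-2,-24.6,0.1,0.2,-0.1],[1,20,-2.3,-31.8,0.1,0.2,-0.1],[1,25,-2.7,-39,0.1,0.2,-0.1],[1,28.1,-2.9,-43.4,0.1,0.2,-0.1],[1,28.1,-2.9,-43.4,0.1,0.2,-0.1],[1,28.1,-2.9,-43.4,0.1,0.2,-0.1]]
  ]
}}

```text
time_s: 25.03
position: [0.6046, -0.1871, 0.1247]
tool_rot: [[-0.818, 0.571, -0.071], [0.059, -0.04, -0.997], [-0.572, -0.82, -0.001]]
ft_force: [-0.4, 0.3, -0.4]
grip_width: 0.0328
```

```bash
python3 chk.py slim .0807
```

```text
t 25.1833 std [2.0e-05 4.0e-05 1.6e-04] F [ 0.19 -0.29 -1.11] M [ 0.027  0.398 -0.024]
[ 0.6045 -0.1873  0.1253] [ 5.82  0.49 -7.23] rot [-0.05 -0.02  0.1 ]
axial above home mm 9.23 lateral [-0.54 -0.86 -0.33]
F axial -0.1 lat [0.3 0.4 0.2]
```

Emit:
{"op": "carry_out", "data": {
  "targets": [
    [[1,1.3,0.6,-1.2,0,0,0],[1,2.6,0.6,-2.9,0,0,0],[1,3.9,0.6,-4.6,0,0,0],[1,3.9,0.6,-4.6,0,0,0],[1,3.9,0.6,-4.6,0,0,0]]
  ]
}}

```text
time_s: 25.6
position: [0.6084, -0.1866, 0.1204]
tool_rot: [[-0.817, 0.571, -0.071], [0.059, -0.04, -0.997], [-0.573, -0.82, -0.001]]
ft_force: [0.5, -0.4, -0.6]
grip_width: 0.0329
```

```bash
python3 chk.py slim .0807
```

```text
t 25.75 std [0.e+00 2.e-05 4.e-05] F [-0.05  0.14 -1.05] M [0.06  0.438 0.046]
[ 0.6084 -0.1866  0.1205] [ 1.94 -0.17 -2.37] rot [-0.06 -0.04  0.1 ]
axial above home mm 3.06 lateral [-0.19  0.05 -0.14]
F axial -0.3 lat [-0.3 -0.5 -0.2]
```

Emit:
{"op": "carry_out", "data": {
  "targets": [
    [[1,0.6,0,-0.8,0,0,0],[1,1.2,0,-1.7,0,0,0],[1,1.8,-0.1,-2.6,0,0,0],[1,1.8,-0.1,-2.6,0,0,0],[1,1.8,-0.1,-2.6,0,0,0]]
  ]
}}

```text
time_s: 26.17
position: [0.6097, -0.1863, 0.1178]
tool_rot: [[-0.818, 0.571, -0.071], [0.059, -0.039, -0.997], [-0.572, -0.82, -0.002]]
ft_force: [-7.8, 1.8, 3.1]
grip_width: 0.0328
```

```bash
python3 chk.py slim .0807
```

```text
t 26.3167 std [0.e+00 1.e-05 1.e-05] F [-7.94  1.08  4.08] M [0.302 1.056 0.175]
[ 0.6096 -0.1863  0.1178] [ 0.68 -0.44  0.26] rot [-0.1  -0.09  0.07]
axial above home mm 0.19 lateral [-0.57  0.43 -0.42]
F axial 8.4 lat [-2.9  0.8 -2. ]
```

Emit:
{"op": "carry_out", "data": {
  "targets": [
    [[1,0.2,0.1,-0.8,0,0,0],[1,0.5,0.1,-1.5,0,0,0],[1,0.5,0.1,-1.5,0,0,0],[1,0.5,0.1,-1.5,0,0,0]]
  ]
}}

```text
time_s: 26.65
position: [0.6098, -0.1863, 0.1177]
tool_rot: [[-0.817, 0.572, -0.071], [0.059, -0.04, -0.997], [-0.573, -0.819, -0.001]]
ft_force: [-19.7, 3.5, 17.1]
grip_width: 0.0332
```

```bash
python3 chk.py slim .0807
```

```text
t 26.8 std [1.e-05 0.e+00 1.e-05] F [-19.75   2.93  17.53] M [0.461 1.45  0.213]
[ 0.6098 -0.1863  0.1177] [ 0.54 -0.49  0.4 ] rot [-0.05 -0.02  0.06]
axial above home mm 0.00 lateral [-0.54  0.49 -0.4 ]
F axial 26.3 lat [-5.2  2.3 -3.7]
```

Emit:
{"op": "carry_out", "data": {
  "targets": [
    [[1,-1,0.1,1.5,0,0,0],[1,-2,0.1,3,0,0,0],[1,-3.2,0.2,4.6,0,0,0],[1,-4.2,0.3,6,0,0,0],[1,-5.2,0.4,7.4,0,0,0],[1,-6,0.4,8.6,0,0,0],[1,-6,0.4,8.6,0,0,0],[1,-6,0.4,8.6,0,0,0]]
  ]
}}

```text
time_s: 27.47
position: [0.6047, -0.1863, 0.1251]
tool_rot: [[-0.817, 0.572, -0.072], [0.059, -0.04, -0.997], [-0.573, -0.819, -0.001]]
ft_force: [0.6, -0.4, 0.4]
grip_width: 0.0328
```

```bash
python3 chk.py slim .0807; python3 rock.py slim 70 -1
```

```text
t 27.6167 std [1.e-05 2.e-05 3.e-05] F [ 0.36 -0.22 -0.76] M [0.029 0.39  0.009]
[ 0.6047 -0.1862  0.125 ] [ 5.59 -0.52 -6.86] rot [-0.06 -0.04  0.1 ]
axial above home mm 8.84 lateral [-0.53  0.17 -0.38]
F axial 0.3 lat [ 0.3 -0.1  0.2]
2 [ 0.19  2.44 -0.03] [-1.63  0.11 -1.15]
4 [ 0.44  4.86 -0.14] [-3.27  0.23 -2.29]
6 [ 0.73  7.28 -0.31] [-4.9   0.34 -3.44]
8 [ 1.07  9.69 -0.56] [-6.54  0.46 -4.59]
-8 [-0.29 -9.75 -0.56] [ 6.54 -0.46  4.59]
```

Emit:
{"op": "carry_out", "data": {
  "targets": [
    [[1,0.3,0.3,-0.5,0,0,0],[1,0.5,2.7,-0.5,-1.65,0.1,-1.15],[1,0.7,5.2,-0.6,-3.25,0.2,-2.3],[1,1,7.6,-0.8,-4.9,0.35,-3.45],[1,1.4,10,-1.1,-6.55,0.45,-4.6],[1,1.4,10,-1.1,-6.55,0.45,-4.6],[1,1.4,10,-1.1,-6.55,0.45,-4.6],[1,1.4,10,-1.1,-6.55,0.45,-4.6]]
  ]
}}

```text
time_s: 28.28
position: [0.6061, -0.1764, 0.1239]
tool_rot: [[-0.817, 0.556, -0.15], [0.059, -0.178, -0.982], [-0.573, -0.812, 0.112]]
ft_force: [-0.0, 0.1, 0.3]
grip_width: 0.0334
```

```bash
python3 chkr.py slim .0807 -1
```

```text
t 28.4333 std [2.e-05 4.e-05 1.e-05] F [ 0.16  0.15 -0.46] M [ 0.114  0.425 -0.036]
[ 0.6061 -0.1766  0.1239] angle 8.0
tip axial 8.35 lat [-0.75 -1.29 -0.46]
```

Emit:
{"op": "carry_out", "data": {
  "targets": [
    [[1,-0.4,-2.4,0.3,1.65,-0.1,1.15],[1,-0.7,-4.8,0.5,3.3,-0.25,2.3],[1,-0.9,-7.3,0.6,4.9,-0.35,3.45],[1,-1.1,-9.7,0.6,6.55,-0.45,4.6],[1,-1.1,-9.7,0.6,6.55,-0.45,4.6],[1,0,-9.8,-1,6.55,-0.45,4.6],[1,1.1,-9.9,-2.6,6.55,-0.45,4.6],[1,2.2,-9.9,-4.2,6.55,-0.45,4.6],[1,3.1,-10,-5.5,6.55,-0.45,4.6],[1,3.9,-10,-6.6,6.55,-0.45,4.6],[1,4.5,-10.1,-7.4,6.55,-0.45,4.6],[1,4.5,-10.1,-7.4,6.55,-0.45,4.6],[1,4.5,-10.1,-7.4,6.55,-0.45,4.6]]
  ]
}}

```text
time_s: 29.52
position: [0.6098, -0.1862, 0.1177]
tool_rot: [[-0.817, 0.572, -0.071], [0.058, -0.041, -0.997], [-0.573, -0.819, 0.0]]
ft_force: [-18.4, 1.2, 15.9]
grip_width: 0.0331
```

```bash
python3 chk.py slim .0807
```

```text
t 29.6667 std [0.e+00 1.e-05 1.e-05] F [-18.67  -0.44  15.54] M [-0.049  1.458 -0.102]
[ 0.6098 -0.1861  0.1177] [ 0.55 -0.63  0.43] rot [ 0.   -0.02  0.08]
axial above home mm -0.01 lateral [-0.56  0.63 -0.42]
F axial 24.8 lat [-5.  -1.9 -3.4]
```

Home again at 0.0 mm. I'll unload the push and release.

Emit:
{"op": "carry_out", "data": {
  "targets": [
    [[1,-0.5,0,0.4,0,0,0],[1,-1,0,0.8,0,0,0],[1,-1,0,0.8,0,0,0]]
  ]
}}

```text
time_s: 29.92
position: [0.6095, -0.1862, 0.1176]
tool_rot: [[-0.817, 0.572, -0.071], [0.059, -0.04, -0.997], [-0.573, -0.819, -0.001]]
ft_force: [-6.4, 0.3, 6.0]
grip_width: 0.0328
```

```bash
python3 chk.py slim .0807 1
```

```text
t 29.9667 std [0. 0. 0.] F [-7.26  0.23  5.93] M [-0.023  0.724 -0.103]
[ 0.6095 -0.1862  0.1176] [ 0.78 -0.58  0.46] rot [-0.03 -0.02  0.09]
axial above home mm 0.09 lateral [-0.73  0.58 -0.54]
F axial 9.8 lat [-1.6 -0.2 -1.1]
```

Emit:
{"op": "carry_out", "data": {
  "targets": [
    [[0.1,0,0,0,0,0,0],[0.1,0,0,0,0,0,0],[0.1,0,0,0,0,0,0],[0,0,0,0,0,0,0],[0,0,0,0,0,0,0],[0,0,0,0,0,0,0],[0,0,0,0,0,0,0],[0,0,0,0,0,0,0],[0,0,0,0,0,0,0],[0,0,0,0,0,0,0]]
  ]
}}

```text
time_s: 30.8
position: [0.6096, -0.1864, 0.1173]
tool_rot: [[-0.817, 0.572, -0.071], [0.059, -0.04, -0.997], [-0.573, -0.82, -0.001]]
ft_force: [-0.2, -0.5, 0.5]
grip_width: 0.0855
```

Emit:
{"op": "carry_out", "data": {
  "targets": [
    [[0,-6,0.4,8,0,0,0],[0,-17,1.2,25,0,0,0],[0,-34,2.4,49,0,0,0],[0,-50,3.6,72,0,0,0],[0,-62,4,100,0,0,0],[0,-70,4,125,0,0,0],[0,-70,4,130,0,0,0],[0,-70,4,130,0,0,0]]
  ]
}}

```text
time_s: 31.47
position: [0.5395, -0.1826, 0.2498]
tool_rot: [[-0.815, 0.574, -0.072], [0.058, -0.043, -0.997], [-0.576, -0.817, 0.002]]
ft_force: [0.0, -1.1, 0.4]
grip_width: 0.0856
```

```bash
python3 look.py 14; python3 -c "
from h import *
for n in ('side','scene'):
  d=get_image(n); cv2.imwrite('pics/%s14.png'%n,d['img'][:,:,::-1])"
```

```text
31.4667 [ 0.5395 -0.1826  0.2498] [[-0.815, 0.574, -0.072], [0.058, -0.043, -0.997], [-0.576, -0.817, 0.002]] [-38.6  13.4  95.4  27.6  44.5  40.2]
```

View pics/w_14.png

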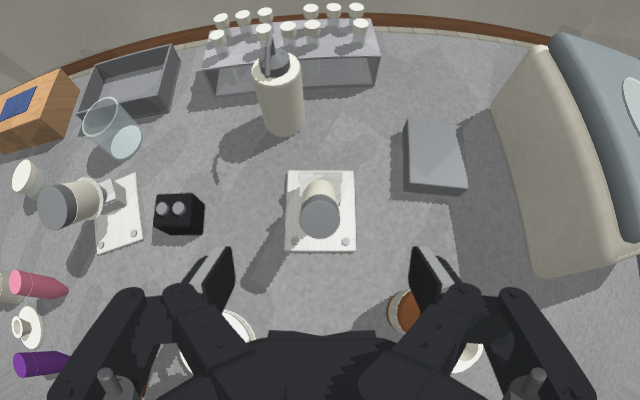

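View pics/scene14.png

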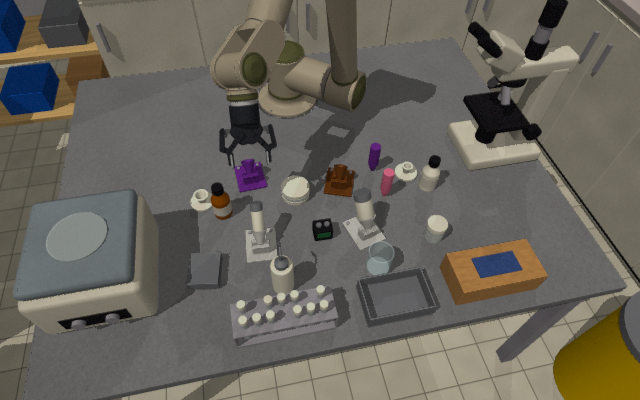

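View pics/side14.png

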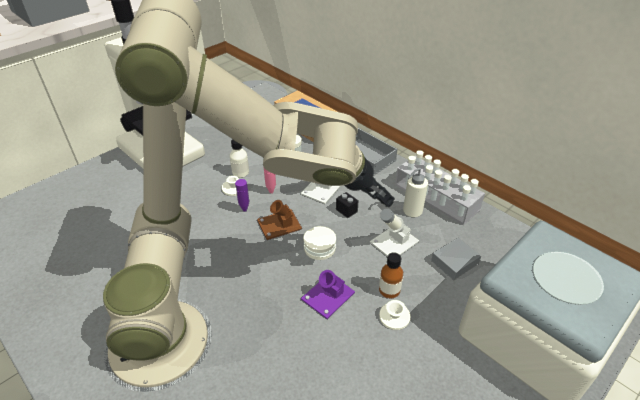

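Both tubes sit in their cups: slim at scene (258,228), wide at (364,212). The bystanders look unmoved and the gripper is clear of everything. I'll check the cap position and whether anything has moved, then hand in.

```bash
python3 - <<'E'
from plan import *
c=Cam(load("w_14.npz"),True); h=.052+.112*.8192
print("slim cap",c.plane((320,217),h).round(4),"exp",(CUP['slim'][0]+.112*axis('slim')).round(4))
a=cv2.imread("pics/scene0.png").astype(int);b=cv2.imread("pics/scene14.png").astype(int)
m=(abs(a-b).max(2)>60).astype(np.uint8); n,_,s,_=cv2.connectedComponentsWithStats(m); print([list(r) for r in s[1:] if r[4]>12])
env.close_job()
E
```

```text
slim cap [[ 0.595  -0.1859  0.1438]] exp [ 0.5924 -0.1855  0.1437]
[[np.int32(448), np.int32(0), np.int32(27), np.int32(16), np.int32(278)], [np.int32(426), np.int32(14), np.int32(51), np.int32(56), np.int32(1218)], [np.int32(317), np.int32(28), np.int32(11), np.int32(4), np.int32(23)], [np.int32(330), np.int32(44), np.int32(6), np.int32(7), np.int32(26)], [np.int32(242), np.int32(53), np.int32(24), np.int32(33), np.int32(380)], [np.int32(292), np.int32(58), np.int32(37), np.int32(32), np.int32(647)], [np.int32(332), np.int32(73), np.int32(26), np.int32(13), np.int32(78)], [np.int32(352), np.int32(76), np.int32(14), np.int32(34), np.int32(280)], [np.int32(263), np.int32(82), np.int32(5), np.int32(10), np.int32(29)], [np.int32(272), np.int32(91), np.int32(14), np.int32(5), np.int32(35)], [np.int32(227), np.int32(93), np.int32(30), np.int32(9), np.int32(103)], [np.int32(220), np.int32(104), np.int32(56), np.int32(62), np.int32(1469)], [np.int32(404), np.int32(162), np.int32(9), np.int32(6), np.int32(18)], [np.int32(282), np.int32(176), np.int32(14), np.int32(13), np.int32(48)], [np.int32(193), np.int32(189), np.int32(15), np.int32(11), np.int32(80)], [np.int32(359), np.int32(202), np.int32(10), np.int32(10), np.int32(73)], [np.int32(252), np.int32(212), np.int32(9), np.int32(16), np.int32(117)]]
the job is handed in; nothing more can be done
```

I put the wide tube and then the slim tube into their matching cups. Each was pushed home (28 N and 26 N along the axis) and eased up 7.4–8.8 mm. I then rocked each one 8.0° with the wrist force near zero, set it fully home again and let go. I handed the job in at about 31.6 s of the 72 s, with the gripper open and well clear.

**Seating:** When I set them home again, both tubes measured within 0.1 mm of fully home along the axis. The tool sat about 1.4 mm (wide) and 0.9 mm (slim) to one side of where the pictures put the cup axes. I took that as camera and grasp error.

**Caps:** In the last wrist pictures the wide cap was about 1.2 mm from where it should be. The slim cap was about 2.6 mm off, measured from a centre I picked by eye. That second figure is a little more than the stated camera error, and I did not look into it further.

**Bystanders:** Comparing first and last scene pictures, the changes lie at the arm, the emptied holders and the filled cups, plus one patch of about 14 × 13 pixels on the dish stack. I took that patch for the arm's shadow but did not check it. The arm never went down near the dishes, and the other bystanders showed no change.

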